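Crisscross tightening of a dryer port cover

TASK

Tighten the sight-glass cover of the dryer duct with its four coloured knobs, crisscross and in two passes, each time in the order red, blue, yellow, green. In the first pass turn each knob about 60 degrees clockwise; in the second turn each one on until you feel it come up firmly against its stop, and do not wrench it further or the stud tears loose. Leave the other things on the bench where they are.

Things in the scene. Friction and masses are not known exactly. Their poses are not given: they have to be found in the camera images.
- port: Round metal duct port, 216 mm across, fixed on the bench, with a round sight-glass cover on top, 82 mm above the bench. Origin: centre of its underside; z up; any yaw. Four like clamping knobs stand on the cover on a circle of 75 mm radius: red on its +x side, yellow +y, blue -x, green -y (blue is opposite red, green opposite yellow).
- red_bar (a point): Red knob: point in the middle of its grip bar, x along the bar. All knobs: a disc 40 mm across, 10 mm thick, carrying an upright grip bar 44 mm long (this point's x), 14 mm wide (y), up to 12 mm above this point. Point: on the upright turning axis, mid-bar, 24 mm above the disc's top; z up. A grip of 20 to 30 N across the 14 mm carries the turning.
- blue_bar (a point): Blue knob: point in the middle of its grip bar, x along the bar. Every knob tightens clockwise seen from above and sinks only 2 mm per radian of turn. At the start it has 1.6 to 2.2 rad (92 to 126 degrees) left to its firm stop. The bar's direction at the stop differs for each knob and is not known; heights are too coarse to tell it, so feel for it.
- yellow_bar (a point): Yellow knob: point in the middle of its grip bar, x along the bar. Every knob takes about 0.18 N m to turn at the start, rising slowly to about 0.25 N m just before its stop; at the stop it climbs clearly, by about 2.4 N m per radian of further hand turn (the hub is cushioned). A knob stays as tight as it is left; its bar only springs back some 0.1 rad in the cushion when let go.
- green_bar (a point): Green knob: point in the middle of its grip bar, x along the bar. All four knobs have the same shape, thread and feel.
- stud_red (a joint): Rotation (rad) of the threaded stud under the red knob. It should stay at 0: a torque of over 0.65 N m on the knob (wrenching on past its stop) tears the stud loose and it turns along with the knob, which counts as damage from 0.06 rad on.
- stud_blue (a joint): Rotation (rad) of the threaded stud under the blue knob. It should stay at 0: a torque of over 0.65 N m on the knob (wrenching on past its stop) tears the stud loose and it turns along with the knob, which counts as damage from 0.06 rad on.
- stud_yellow (a joint): Rotation (rad) of the threaded stud under the yellow knob. It should stay at 0: a torque of over 0.65 N m on the knob (wrenching on past its stop) tears the stud loose and it turns along with the knob, which counts as damage from 0.06 rad on.
- stud_green (a joint): Rotation (rad) of the threaded stud under the green knob. It should stay at 0: a torque of over 0.65 N m on the knob (wrenching on past its stop) tears the stud loose and it turns along with the knob, which counts as damage from 0.06 rad on.
- spanner_mid (a point): Loose steel spanner lying flat; a bystander, leave alone. Point: about mid-height in it.
- jar_mid (a point): Loose amber jar with a steel lid, 64 mm across, 85 mm high; a bystander, leave alone. Point: about mid-height in it.
- spare_ring_mid (a point): Loose black sealing ring, 90 mm across, 8 mm thick; a bystander, leave alone. Point: about mid-height in it.
- brush_mid (a point): Loose hand brush lying flat; a bystander, leave alone. Point: about mid-height in it.
- cup_mid (a point): Loose steel cup, 72 mm across, 60 mm high; a bystander, leave alone. Point: about mid-height in it.
- spare_knob_mid (a point): Loose spare black knob, same shape as the coloured ones, standing on the bench; a bystander, leave alone. Point: about mid-height in it.
Not all that is in view belongs to the job. Leave any brown look-alike of the port alone.

How it is judged (in metres and radians):
On the way, in this order (a step that is already met when the one before it is completed fails the run):
1. first pass: the red knob is turned partway (about 60 degrees), clearly short of its stop (z of red_bar in the frame of port between 0.1226 and 0.125 m), for 0.1 s.
2. first pass: the blue knob is turned partway (about 60 degrees), clearly short of its stop (z of blue_bar in the frame of port between 0.1226 and 0.125 m), for 0.1 s.
3. first pass: the yellow knob is turned partway (about 60 degrees), clearly short of its stop (z of yellow_bar in the frame of port between 0.1226 and 0.125 m), for 0.1 s.
4. first pass: the green knob is turned partway (about 60 degrees), clearly short of its stop (z of green_bar in the frame of port between 0.1226 and 0.125 m), for 0.1 s.
5. second pass: the red knob is turned home to its stop (z of red_bar in the frame of port below 0.12225 m), for 0.1 s.
6. second pass: the blue knob is turned home to its stop (z of blue_bar in the frame of port below 0.12225 m), for 0.1 s.
7. second pass: the yellow knob is turned home to its stop (z of yellow_bar in the frame of port below 0.12225 m), for 0.1 s.
8. second pass: the green knob is turned home to its stop (z of green_bar in the frame of port below 0.12225 m), for 0.1 s.
At the end, for the whole second after the job is handed in: All four knobs are at their stops: each knob's grip point is less than 122.25 mm above the port's underside (within 0.25 mm of fully down, that is within about 7 degrees of the stop) (z of each of red_bar, blue_bar, yellow_bar, green_bar in the frame of port below 0.12225 m); the robot touches nothing.
It fails at once if a stud is torn loose (turned by more than 0.06 rad) by wrenching its knob past the stop (value of joint any of stud_red, stud_blue, stud_yellow, stud_green above 0.06 rad).
It fails at once if a bystander is moved more than 20 mm (distance of any of spanner_mid, jar_mid, spare_ring_mid, brush_mid, cup_mid, spare_knob_mid from where it was at the start of the episode above 0.02 m).
It also fails if it takes over 72 s, if anything falls off the work surface, if the arm or the gripper's body presses on something with over 40 N, if the wrist force passes 120 N, or if a joint passes its speed limit or range.

ROBOT

A 6-joint arm with a two-finger parallel gripper is mounted at the origin on the work surface. World frame = base frame: x ahead of the robot, y to its left, z up, the work surface at z = 0. Lengths are in m, angles in degrees, forces in N, time in s.
With the tool pointing down it reaches from about 0.35 to 0.925 m from the base axis. Payload 6.4 kg.
Tool frame: the origin (TCP) lies on the centre line of the jaws, within the pads' length; the fingertips stand robot.tips_ahead ahead of it and the grasp point (between the pads) lies 2 mm behind it (robot.tips_ahead is the distance from the TCP to the fingertips, in m); z points along the fingers, y is the direction in which the jaws open and shut (so a half turn about z gives the same grasp; the last joint's range is limited). The gripper opens to 85 mm and grips with 20 to 120 N. Pads are 22 mm wide; open, the fingers measure 114 mm over their backs; the gripper's body (76 mm by 85 mm) begins 54 mm behind the grasp point. The pads swing forward as they close: fully open they stand 13 mm farther back than shut.
Start: joints at [54.081, 14.043, 89.255, -0, 76.702, -9.975], TCP at [0.284, 0.585, 0.248] pointing down, gripper open.
Joint ranges: [-179.41, 179.41], [-58.25, 129.5], [7.25, 145.43], [-54.29, 234.29], [11.92, 165.04], [-157.13, 157.13]. Speed limits (degrees/s): [147.25, 147.25, 180, 180, 180, 180].

INTERFACE

Orientations are given as a 3x3 rotation matrix whose columns are the frame's x, y, z axes.
In Python, from plant import robot, camera gives the robot as it stands.
- The arm moves only by the tool send_rows, never from a script. Its arguments are lists of equal length, an entry for each row: "delta_pos": the shift along the tool's x, y, z in cm, a list of three; "turn": the turn about the tool's z in degrees; "jaw": the finger opening in cm, from 0 to 8.54. A call has 1 to 12 rows; each row is the pose to reach, as a shift and turn from the pose measured when the call began, along the tool's axes at that moment; what a row does not reach only later rows make up. A row lasts 1/12 s, in which the tool goes at most 41.7 mm and 7.16 degrees, less where a joint would pass 70% of its speed; a pose out of reach is approached as far as the arm can. A call with a gripper value outside its range is refused whole. The fingers move at their own pace and stop on an object; "force" is the grip in N (left out, the last holds). Time passes only in rows, so rows that repeat a pose let the fingers close. It gives the time, the measured TCP pose, the force and the opening at its end, in the units of the state.
- robot.sense(): the state, without advancing time (a new reading comes with each control period).
- camera(name): name is "scene" or "top" or "wrist"; returns a dict with "image" (384x512x3 uint8, red, green, blue), "z_map" (384x512 float32, m along the optical axis (not along the pixel's ray), 0 where there is no reading), "fov_y" (degrees; the focal length in pixels is half the picture's height over the tangent of half this angle, whatever the lens; pixels are square), "cx", "cy" (the principal point, pixels), "R" (3x3) and "t" (3): a world point X has camera coordinates R X + t; the wrist camera has in their place "tool_from_camera" (4x4, takes a point from camera to tool coordinates, whose origin is the TCP and whose axes are the flange's). Camera axes: x right, y down, z forward; pixel columns grow to the right and rows downward; lengths in m; the calibration is good to about 2 mm. The wrist camera is an equidistant fisheye: a pixel r from the principal point sees the ray r / f radians off the axis. A picture is of the moment at which its call begins: read the wrist's pose just before it.
- robot.hand_in(): hands the job in, once; it reports no verdict.
The state is a dict: "time_s": time; "joint_pos": joint angles; "dq": joint speeds; "effort": joint torques, N m; "tcp_pos": TCP position; "tcp_rot": TCP orientation; "wrist_force": force on the tool from outside, world axes, zero at the start; "torque": the same for the moment, N m; "grip_width": opening from 0.0 (shut) to 1.0 (fully open).
Only numpy, scipy, OpenCV 4.12 (cv2) and the standard library are available. Lean on these libraries where they do the work, as an engineer would, in place of code of your own. Each camera call takes 0.05 s, during which the arm holds its last target.

## Working session

There is one attempt and no reset: what is moved stays moved. The work goes in short steps, Python scripts to look and compute and a tool call to move; the robot and the scene stay as the last step left them, time stands still between calls to the robot, and variables do not carry over. Pictures are saved under pics/ and viewed, and the job is handed in when it is done.

Besides the shell and the picture viewer there is one more tool, called after ">>>" by a JSON object that holds its "method" and its "body". send_rows: Moves the arm, as the interface text tells. Its arguments: {"type":"object","properties":{"delta_pos":{"type":"array"},"turn":{"type":"array"},"jaw":{"type":"array"},"force":{"type":"number"}},"required":["delta_pos","turn","jaw"]}

```bash
mkdir -p pics; ls
python3 - <<'E'
from plant import robot,camera
import cv2,numpy as np
s=robot.sense(); print(s, robot.tips_ahead)
for n in ["scene","top"]:
    c=camera(n); cv2.imwrite(f"pics/{n}0.png",cv2.cvtColor(c["image"],cv2.COLOR_RGB2BGR)); np.savez(f"{n}0.npz",**c)
    print(n,c["fov_y"],c["cx"],c["cy"],c["R"],c["t"])
E
```

```text
pics
{'time_s': 0.0, 'joint_pos': array([ 5.40826878e+01,  1.40849629e+01,  8.93262741e+01, -1.31367622e-03,
        7.67033678e+01, -9.97707835e+00]), 'dq': array([-0.03230721,  0.02339826, -0.00095544, -0.00881773,  0.08287118,
        0.01672893]), 'effort': array([ 7.31087875e-04, -4.29503810e+01, -3.26131511e+01, -9.85923543e-05,
        5.30300531e-03,  4.68902655e-06]), 'tcp_pos': array([0.28402732, 0.58405788, 0.2471581 ]), 'tcp_rot': array([[-8.99252958e-01,  4.37427460e-01, -1.15529715e-03],
       [ 4.37428865e-01,  8.99251534e-01, -1.63300289e-03],
       [ 3.24582431e-04, -1.97384300e-03, -9.99997999e-01]]), 'wrist_force': array([0.07057132, 0.00382445, 0.5518731 ]), 'torque': array([0.028553  , 0.04110974, 0.02648905]), 'grip_width': 1.0026937126066817} 0.017
scene 53.53855923091981 250.97734661793757 195.47720176623307 [[ 0.45455287  0.890614    0.01372545]
 [ 0.5847431  -0.28674725 -0.75884882]
 [-0.67190565  0.35296277 -0.65112217]] [-0.23418102 -0.17299232  1.37475086]
top 43.669880407739655 254.13846251177543 187.9894256798112 [[ 0.09225514 -0.99571111  0.00695532]
 [-0.97445084 -0.09171745 -0.20502066]
 [ 0.20477928  0.01213659 -0.97873293]] [-0.02472705  0.48677215  1.29437882]
```

View pics/scene0.png

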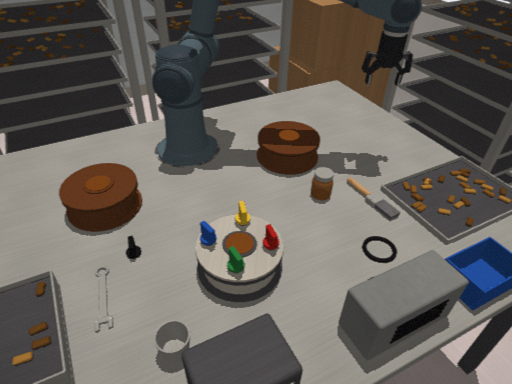

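View pics/top0.png

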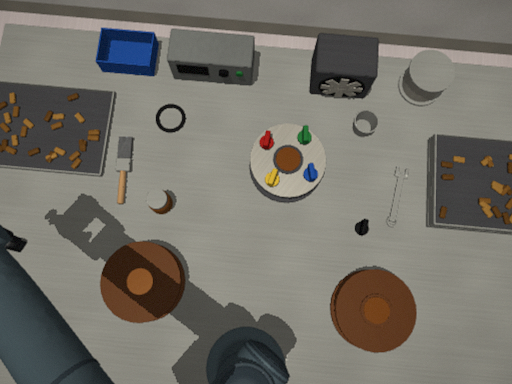

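```bash
cat > h.py <<'E'
import numpy as np,cv2
def cloud(c):
    z=c["z_map"].astype(float); h,w=z.shape; f=h/2/np.tan(np.radians(float(c["fov_y"]))/2)
    v,u=np.mgrid[0:h,0:w]
    X=np.stack([(u-c["cx"])/f*z,(v-c["cy"])/f*z,z],-1)
    return (X-c["t"])@c["R"]
def masks(img):
    hsv=cv2.cvtColor(img,cv2.COLOR_RGB2HSV).astype(int); H,S,V=hsv[...,0],hsv[...,1],hsv[...,2]
    sat=(S>150)&(V>50)
    return dict(red=sat&((H<4)|(H>174)),yellow=sat&(H>20)&(H<34)&(V>120),blue=sat&(H>100)&(H<130),green=sat&(H>50)&(H<85))
E
python3 - <<'E'
from h import *
for n in ["scene","top"]:
    c=np.load(f"{n}0.npz"); P=cloud(c); M=masks(c["image"])
    img=c["image"]
    for k,m in M.items():
        q=m&(c["z_map"]>0)&(P[...,2]>.085)&(P[...,2]<.15)&(abs(P[...,0]-.6)<.25)&(abs(P[...,1]+.05)<.2)
        p=P[q]; 
        if len(p)<5: print(n,k,len(p));continue
        b=p[p[:,2]>.112]; b2=b[:,:2]-b[:,:2].mean(0); w,V=np.linalg.eigh(b2.T@b2)
        v=V[:,1]
        print(n,k,len(p),len(b),b.mean(0).round(4),"zmax",p[:,2].max().round(4),"ang",np.degrees(np.arctan2(v[1],v[0])).round(1),(np.sqrt(w/len(b))*1e3).round(1))
    q=(P[...,2]>.075)&(P[...,2]<.09)&(np.hypot(P[...,0]-.62,P[...,1]+.07)<.2)
    print((P[q].max(0)+P[q].min(0))/2,P[q].max(0)-P[q].min(0),np.median(P[q][:,2]))
E
python3 - <<'E'
import cv2
for n,(x,y) in dict(scene=(190,195),top=(240,115)).items():
    a=cv2.imread(f"pics/{n}0.png")[y:y+100,x:x+100]
    cv2.imwrite(f"pics/{n}0c.png",cv2.resize(a,(600,600),interpolation=2))
E
```

```text
scene red 255 150 [ 0.6181 -0.0028  0.1304] zmax 0.1397 ang 176.2 [ 4.  12.3]
scene yellow 167 90 [ 0.515  -0.0252  0.133 ] zmax 0.1403 ang 166.8 [ 3.8 13.3]
scene blue 253 150 [ 0.539  -0.1281  0.1295] zmax 0.1391 ang -163.7 [ 3.9 12.2]
scene green 264 168 [ 0.6425 -0.1045  0.1302] zmax 0.1395 ang -172.6 [ 4.  11.9]
[ 0.57135591 -0.0627311   0.08252567] [0.21281766 0.21141944 0.01473519] 0.08216076340744263
top red 165 85 [ 0.6055 -0.001   0.1343] zmax 0.1439 ang 175.8 [ 4.  12.4]
top yellow 152 82 [ 0.505  -0.025   0.1367] zmax 0.1428 ang 163.2 [ 3.9 12.1]
top blue 161 95 [ 0.5276 -0.1281  0.1331] zmax 0.1418 ang -162.6 [ 4. 12.]
top green 174 86 [ 0.6296 -0.1041  0.1344] zmax 0.1467 ang -172.7 [ 4.1 11.7]
[ 0.64025907 -0.06509077  0.08254897] [0.34838098 0.20978056 0.01489055] 0.08253990028544195
```

View pics/top0c.png

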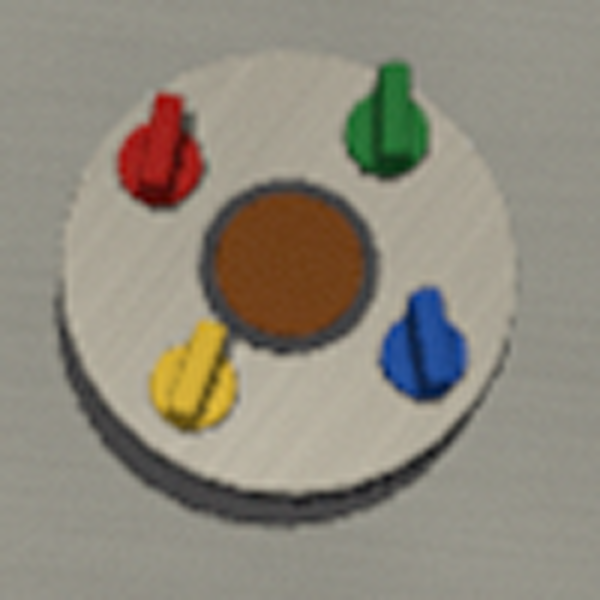

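View pics/scene0c.png

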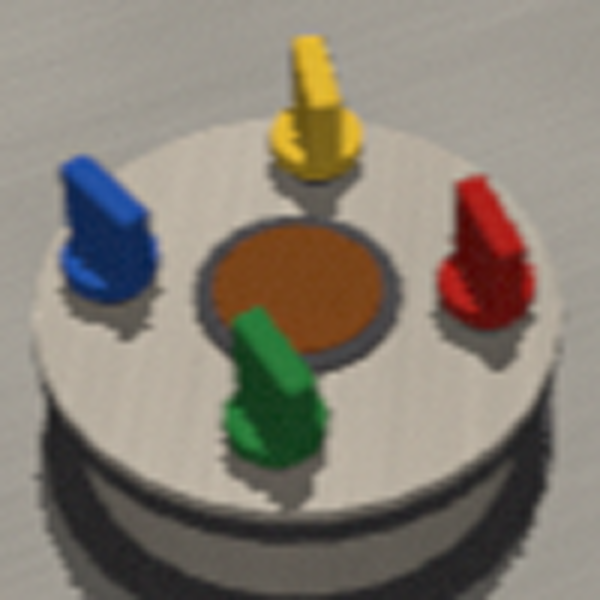

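Run:
```python
from h import *
for n in ["scene","top"]:
    c=np.load(f"{n}0.npz"); P=cloud(c); M=masks(c["image"])
    ctr=[];out={}
    for k,m in M.items():
        q=m&(c["z_map"]>0)&(P[...,2]>.085)&(P[...,2]<.15)&(np.hypot(P[...,0]-.57,P[...,1]+.065)<.11)
        p=P[q]; zt=np.percentile(p[:,2],90)
        b=p[abs(p[:,2]-zt)<.003]
        r=cv2.minAreaRect((b[:,:2]*1e3).astype(np.float32))
        b2=b[:,:2]-b[:,:2].mean(0); w,V=np.linalg.eigh(b2.T@b2);v=V[:,1]
        out[k]=b[:,:2].mean(0)
        print(n,k,len(b),b.mean(0).round(4),np.round(r[0],1),np.round(r[1],1),round(r[2],1),"ang",(np.degrees(np.arctan2(v[1],v[0]))%180).round(1),(np.sqrt(w/len(b))*1e3).round(1))
    C=sum(out.values())/4; print("C",C, {k:(np.hypot(*(v-C)).round(4),np.degrees(np.arctan2(*(v-C)[::-1])).round(1)) for k,v in out.items()})
    q=(abs(P[...,2]-.0825)<.003)&(np.hypot(P[...,0]-.57,P[...,1]+.065)<.13)
    p=(P[q][:,:2]*1e3).astype(np.float32); print(cv2.minEnclosingCircle(p), cv2.fitEllipse(cv2.convexHull(p)))
```

```text
scene red 77 [ 0.614  -0.0009  0.1372] [ 6.126e+02 -2.000e-01] [12.8 40.5] 84.1 ang 173.5 [ 3.7 12.1]
scene yellow 62 [ 0.5094 -0.0243  0.1373] [508.6 -24.1] [13.2 42.6] 73.6 ang 162.9 [ 3.7 12. ]
scene blue 69 [ 0.5347 -0.1274  0.1368] [ 533.3 -127.5] [40.6 12.5] 12.3 ang 12.4 [ 3.5 11.6]
scene green 82 [ 0.6379 -0.1034  0.137 ] [ 636.6 -103.6] [38.1 12.3] 4.7 ang 3.4 [ 3.5 11.4]
C [ 0.57397456 -0.06401226] {'red': (np.float64(0.0747), np.float64(57.6)), 'yellow': (np.float64(0.0758), np.float64(148.4)), 'blue': (np.float64(0.0746), np.float64(-121.8)), 'green': (np.float64(0.0751), np.float64(-31.6))}
((571.2942504882812, -62.74067687988281), 106.69914245605469) ((571.1978759765625, -62.962921142578125), (210.25001525878906, 212.23529052734375), 70.31709289550781)
top red 45 [ 0.608  -0.0021  0.1383] [609.   -1.7] [12.6 40.3] 84.2 ang 176.5 [ 3.3 11.7]
top yellow 49 [ 0.5061 -0.0249  0.1384] [506.7 -25. ] [12.9 40.6] 75.1 ang 164.1 [ 3.9 11.4]
top blue 47 [ 0.5295 -0.129   0.1376] [ 529.6 -128.7] [38.9 12. ] 19.3 ang 20.1 [ 3.4 11. ]
top green 29 [ 0.6325 -0.1042  0.1393] [ 631.6 -105.2] [34.4 11.1] 3.9 ang 12.4 [3.1 9.6]
C [ 0.56901643 -0.06505382] {'red': (np.float64(0.0741), np.float64(58.2)), 'yellow': (np.float64(0.0746), np.float64(147.4)), 'blue': (np.float64(0.0752), np.float64(-121.7)), 'green': (np.float64(0.0746), np.float64(-31.7))}
((571.7845458984375, -65.09397888183594), 105.97571563720703) ((571.39208984375, -65.37549591064453), (209.36831665039062, 210.7599334716797), 53.94670486450195)
```

```bash
cat >> h.py <<'E'
def yang(R): return np.degrees(np.arctan2(R[1,1],R[0,1]))
def go(robot,p,ya):
    s=robot.sense(); d=s["tcp_rot"].T@(np.array(p)-s["tcp_pos"])
    t=(yang(s["tcp_rot"])-ya+180)%360-180
    print("t",round(s["time_s"],2),"delta cm",(d*100).round(2),"turn",round(t,1),"q6 now",s["joint_pos"][5].round(1),"tcp",s["tcp_pos"].round(4),"yang",yang(s["tcp_rot"]).round(1),"F",s["wrist_force"].round(1),"T",s["torque"].round(3),"w",round(s["grip_width"],3))
E
python3 - <<'E'
from plant import robot
from h import *
go(robot,[.57,-.064,.27],85)
E
```

```text
t 0.1 delta cm [-54.06 -45.77  -2.21] turn -20.9 q6 now -10.0 tcp [0.2841 0.5841 0.2473] yang 64.1 F [-0.2 -0.4  1. ] T [ 0.054 -0.021 -0.045] w 0.997
```

>>> {"method": "send_rows", "body": {"delta_pos": [[-54.06,-45.77,-2.2],[-54.06,-45.77,-2.2],[-54.06,-45.77,-2.2],[-54.06,-45.77,-2.2],[-54.06,-45.77,-2.2],[-54.06,-45.77,-2.2],[-54.06,-45.77,-2.2],[-54.06,-45.77,-2.2],[-54.06,-45.77,-2.2],[-54.06,-45.77,-2.2],[-54.06,-45.77,-2.2],[-54.06,-45.77,-2.2]], "turn": [-21,-21,-21,-21,-21,-21,-21,-21,-21,-21,-21,-21], "jaw": [4,4,4,4,4,4,4,4,4,4,4,4], "force": 25}}

```text
time_s: 1.1
tcp_pos: [0.4853, 0.1267, 0.2633]
tcp_rot: [[-0.996, 0.086, -0.001], [0.086, 0.996, -0.001], [0.001, -0.001, -1.0]]
wrist_force: [-0.5, 0.1, 0.7]
grip_width: 0.472
```

Run:
```python
from plant import robot
from h import *
go(robot,[.57,-.064,.27],85)
```

```text
t 1.1 delta cm [-10.08 -18.27  -0.65] turn 0.1 q6 now -83.3 tcp [0.4853 0.1267 0.2633] yang 85.1 F [-0.5  0.1  0.7] T [ 0.   -0.06 -0.02] w 0.472
```

>>> {"method": "send_rows", "body": {"delta_pos": [[-10.1,-18.3,-0.65],[-10.1,-18.3,-0.65],[-10.1,-18.3,-0.65],[-10.1,-18.3,-0.65],[-10.1,-18.3,-0.65],[-10.1,-18.3,-0.65],[-10.1,-18.3,-0.65]], "turn": [0,0,0,0,0,0,0], "jaw": [4,4,4,4,4,4,4]}}

```text
time_s: 1.68
tcp_pos: [0.5704, -0.0664, 0.2693]
tcp_rot: [[-0.996, 0.09, -0.002], [0.09, 0.996, -0.001], [0.002, -0.001, -1.0]]
wrist_force: [-0.0, -0.1, 0.5]
grip_width: 0.469
```

Run:
```python
from plant import robot,camera
from h import *
go(robot,[.57,-.064,.27],85)
s=robot.sense(); print(s["joint_pos"].round(1))
c=camera("wrist"); np.savez("w0.npz",pos=s["tcp_pos"],rot=s["tcp_rot"],**c); cv2.imwrite("pics/w0.png",cv2.cvtColor(c["image"],cv2.COLOR_RGB2BGR))
print(c["fov_y"],c["cx"],c["cy"],c["tool_from_camera"])
```

```text
t 1.68 delta cm [ 0.06  0.24 -0.07] turn -0.1 q6 now -102.7 tcp [ 0.5704 -0.0664  0.2693] yang 84.9 F [-0.  -0.1  0.5] T [ 0.009 -0.029 -0.024] w 0.469
[-1.790e+01  3.000e+00  9.930e+01 -1.000e-01  7.780e+01 -1.027e+02]
65.70646984690485 255.56218559704607 197.46753703360142 [[ 5.54311130e-04 -9.46193103e-01 -3.23602077e-01  8.36636513e-02]
 [ 9.99999731e-01  3.68986887e-04  6.34044548e-04  5.57774029e-04]
 [-4.80523655e-04 -3.23602342e-01  9.46193053e-01 -1.25172457e-01]
 [ 0.00000000e+00  0.00000000e+00  0.00000000e+00  1.00000000e+00]]
```

View pics/w0.png

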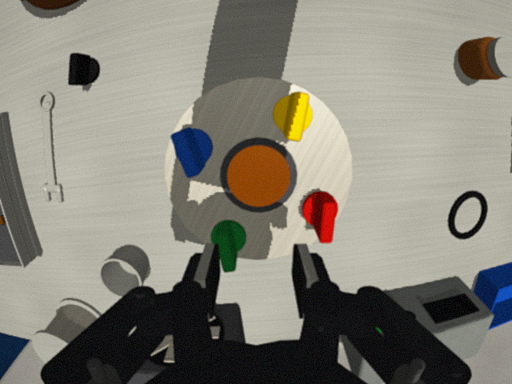

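```bash
cat >> h.py <<'E'
def wcloud(c,pos,rot):
    z=c["z_map"].astype(float); h,w=z.shape; f=h/2/np.tan(np.radians(float(c["fov_y"]))/2)
    v,u=np.mgrid[0:h,0:w]; x=u-c["cx"];y=v-c["cy"]; r=np.hypot(x,y)+1e-9; th=r/f
    k=np.tan(th)/r; X=np.stack([x*k*z,y*k*z,z],-1)
    T=c["tool_from_camera"]; X=X@T[:3,:3].T+T[:3,3]
    return X@np.asarray(rot).T+np.asarray(pos)
def bars(P,c,C=(.571,-.065),dz=.003):
    M=masks(c["image"]); out={}
    for k,m in M.items():
        q=m&(c["z_map"]>0)&(P[...,2]>.085)&(P[...,2]<.15)&(np.hypot(P[...,0]-C[0],P[...,1]-C[1])<.11)
        p=P[q]
        if len(p)<20: print(k,"few");continue
        zt=np.percentile(p[:,2],90); b=p[abs(p[:,2]-zt)<dz]
        r=cv2.minAreaRect((b[:,:2]*1e3).astype(np.float32))
        b2=b[:,:2]-b[:,:2].mean(0); w,V=np.linalg.eigh(b2.T@b2);v=V[:,1]
        out[k]=b[:,:2].mean(0)
        print(k,len(b),b.mean(0).round(4),"rect",np.round(r[0],1),np.round(r[1],1),round(r[2],1),"ang",(np.degrees(np.arctan2(v[1],v[0]))%180).round(1),(np.sqrt(w/len(b))*1e3).round(1))
    return out
E
python3 - <<'E'
from h import *
c=np.load("w0.npz"); P=wcloud(c,c["pos"],c["rot"])
out=bars(P,c)
C=sum(out.values())/4; print("C",C, {k:(np.hypot(*(v-C)).round(4),np.degrees(np.arctan2(*(v-C)[::-1])).round(1)) for k,v in out.items()})
q=(abs(P[...,2]-.082)<.004)&(np.hypot(P[...,0]-.57,P[...,1]+.065)<.13)
p=(P[q][:,:2]*1e3).astype(np.float32); print(np.median(P[q][:,2]),cv2.minEnclosingCircle(p), cv2.fitEllipse(cv2.convexHull(p)))
a=cv2.imread("pics/w0.png")[60:280,140:370]; cv2.imwrite("pics/w0c.png",cv2.resize(a,None,fx=2.6,fy=2.6,interpolation=2))
E
```

```text
red 522 [6.056e-01 2.000e-04 1.368e-01] rect [6.066e+02 5.000e-01] [13.8 42.5] 84.9 ang 174.4 [ 3.8 12.1]
yellow 696 [ 0.5041 -0.0237  0.1371] rect [504.2 -23.4] [13.5 42.4] 75.0 ang 165.3 [ 3.7 12. ]
blue 616 [ 0.528  -0.1258  0.1365] rect [ 528.4 -126.4] [41.8 13.9] 14.0 ang 13.7 [ 3.6 11.8]
green 416 [ 0.6292 -0.1017  0.1368] rect [ 630.2 -102. ] [41.2 12.4] 5.6 ang 5.1 [ 3.3 12. ]
C [ 0.56673095 -0.06275379] {'red': (np.float64(0.074), np.float64(58.3)), 'yellow': (np.float64(0.0738), np.float64(148.1)), 'blue': (np.float64(0.074), np.float64(-121.5)), 'green': (np.float64(0.0736), np.float64(-31.9))}
0.0816756719538751 ((567.6852416992188, -63.28567886352539), 106.09900665283203) ((567.9158325195312, -63.0550422668457), (210.57164001464844, 211.07301330566406), 122.57788848876953)
```

View pics/w0c.png

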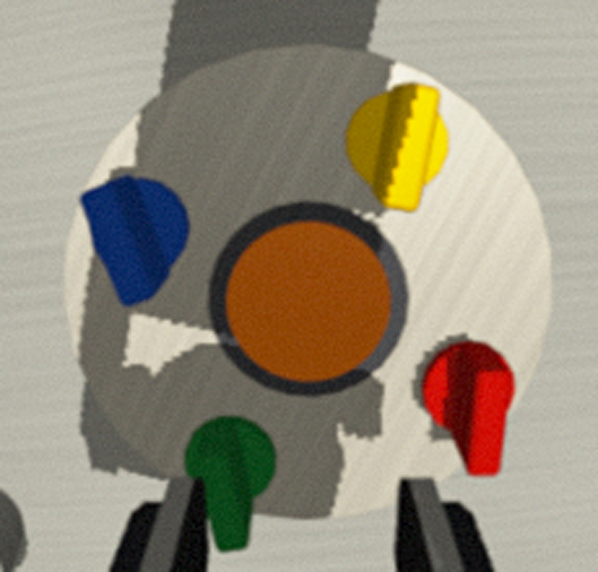

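Run:
```python
from plant import robot
from h import *
go(robot,[.609,0,.175],84.8)
```

```text
t 1.73 delta cm [-3.35  6.81  9.41] turn 0.2 q6 now -102.7 tcp [ 0.5699 -0.0649  0.2693] yang 85.0 F [-0.2 -0.5  0.3] T [ 0.025 -0.017 -0.049] w 0.469
```

>>> {"method": "send_rows", "body": {"delta_pos": [[-3.35,6.8,4],[-3.35,6.8,7],[-3.35,6.8,9.4],[-3.35,6.8,9.4],[-3.35,6.8,9.4],[-3.35,6.8,9.4]], "turn": [0.2,0.2,0.2,0.2,0.2,0.2], "jaw": [4,4,4,4,4,4]}}

```text
time_s: 2.23
tcp_pos: [0.6092, 0.0004, 0.1766]
tcp_rot: [[-0.996, 0.09, -0.001], [0.09, 0.996, -0.001], [0.001, -0.001, -1.0]]
wrist_force: [0.1, -1.3, -0.2]
grip_width: 0.468
```

```bash
cat > look.py <<'E'
import sys
from plant import robot,camera
from h import *
n=sys.argv[1]
s=robot.sense(); c=camera("wrist"); np.savez(n+".npz",pos=s["tcp_pos"],rot=s["tcp_rot"],**c); cv2.imwrite(f"pics/{n}.png",cv2.cvtColor(c["image"],cv2.COLOR_RGB2BGR))
print(s["tcp_pos"].round(4),yang(s["tcp_rot"]).round(1),s["joint_pos"][5].round(1),s["time_s"])
bars(wcloud(c,s["tcp_pos"],s["tcp_rot"]),c)
E
python3 look.py w1
```

```text
[6.092e-01 4.000e-04 1.766e-01] 84.8 -95.4 2.2333
red 1314 [0.6056 0.0007 0.1368] rect [607.1   0.7] [13.5 43.5] 84.0 ang 174.2 [ 3.8 12.3]
yellow 1699 [ 0.5048 -0.0234  0.137 ] rect [504.5 -23.7] [13.8 43.3] 75.3 ang 164.9 [ 3.7 12.1]
blue 976 [ 0.5289 -0.125   0.1363] rect [ 528.7 -126. ] [42.7 15.1] 15.1 ang 14.1 [ 3.8 12. ]
green 741 [ 0.6281 -0.1013  0.1367] rect [ 630.2 -101.9] [41.6 13.8] 4.2 ang 3.1 [ 3.7 11.3]
```

View pics/w1.png

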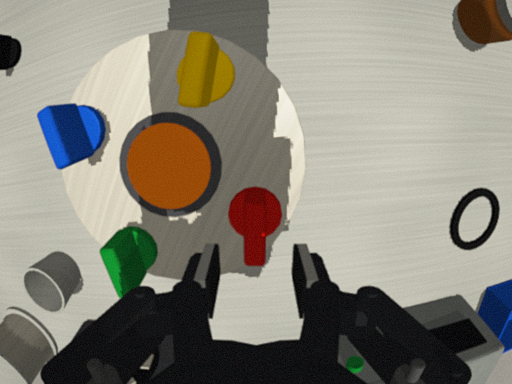

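>>> {"method": "send_rows", "body": {"delta_pos": [[0,0,2.5],[0,0,4.8],[0,0,4.8],[0,0,4.8]], "turn": [0.3,0.3,0.3,0.3], "jaw": [4,4,4,4], "force": 28}}

```text
time_s: 2.62
tcp_pos: [0.6102, -0.0008, 0.1313]
tcp_rot: [[-0.995, 0.097, 0.002], [0.097, 0.995, -0.002], [-0.002, -0.001, -1.0]]
wrist_force: [-0.3, -0.4, 0.3]
grip_width: 0.464
```

Run:
```python
from plant import robot
from h import *
go(robot,[.609,0,.128],84.5)
```

```text
t 2.62 delta cm [0.13 0.07 0.33] turn -0.0 q6 now -95.1 tcp [ 0.6102 -0.0008  0.1313] yang 84.5 F [-0.3 -0.4  0.3] T [-0.028 -0.003  0.043] w 0.464
```

>>> {"method": "send_rows", "body": {"delta_pos": [[0.13,0.07,0.33],[0.13,0.07,0.33],[0.13,0.07,0.33],[0.13,0.07,0.33],[0.13,0.07,0.33],[0.13,0.07,0.33],[0.13,0.07,0.33],[0.13,0.07,0.33]], "turn": [0,0,0,0,0,0,0,0], "jaw": [1,1,1,1,1,1,1,1], "force": 28}}

```text
time_s: 3.28
tcp_pos: [0.6101, -0.0003, 0.1301]
tcp_rot: [[-0.995, 0.097, 0.005], [0.097, 0.995, -0.002], [-0.005, -0.002, -1.0]]
wrist_force: [-0.9, -1.2, 7.7]
grip_width: 0.162
```

Run:
```python
from plant import robot
from h import *
go(robot,[.609,0,.128],84.5)
```

```text
t 3.28 delta cm [0.11 0.02 0.21] turn -0.0 q6 now -95.0 tcp [ 6.101e-01 -3.000e-04  1.301e-01] yang 84.5 F [-0.9 -1.2  7.7] T [-0.044  0.295  0.018] w 0.162
```

>>> {"method": "send_rows", "body": {"delta_pos": [[0,0,0.02],[0,0,0.03],[0,0,0.05],[0,0,0.07],[0,0,0.09],[0,0,0.11],[0,0,0.13],[0,0,0.15],[0,0,0.17],[0,0,0.19],[0,0,0.2],[0,0,0.2]], "turn": [5,10,16,22,28,34,40,46,52,58,61,61], "jaw": [1,1,1,1,1,1,1,1,1,1,1,1]}}

```text
time_s: 4.28
tcp_pos: [0.6089, -0.0019, 0.1283]
tcp_rot: [[-0.398, 0.918, 0.001], [0.918, 0.398, -0.006], [-0.006, -0.001, -1.0]]
wrist_force: [-5.9, -5.3, 3.8]
grip_width: 0.155
```

Run:
```python
from plant import robot
from h import *
go(robot,[.609,0,.128],24.5)
```

```text
t 4.28 delta cm [0.17 0.08 0.03] turn -1.1 q6 now -34.0 tcp [ 0.6089 -0.0019  0.1283] yang 23.4 F [-5.9 -5.3  3.8] T [-1.106  1.169  0.215] w 0.155
```

>>> {"method": "send_rows", "body": {"delta_pos": [[0,0,0],[0,0,0],[0,0,0],[0,0,-2],[0,0,-5],[0,0,-5]], "turn": [0,0,0,0,0,0], "jaw": [4,4,4,4,4,4]}}

```text
time_s: 4.78
tcp_pos: [0.6122, -0.0018, 0.1844]
tcp_rot: [[-0.398, 0.917, 0.011], [0.917, 0.398, -0.008], [-0.011, 0.007, -1.0]]
wrist_force: [1.0, -0.6, 2.1]
grip_width: 0.47
```

```bash
python3 look.py w2
python3 - <<'E'
from plant import robot
from h import *
go(robot,[.5300,-.127,.178],104.2)
E
```

```text
[ 0.6122 -0.0018  0.1844] 23.4 -34.0 4.7833
red 1216 [0.6066 0.0026 0.1348] rect [607.2   1.2] [13.9 43. ] 28.8 ang 119.5 [ 3.8 12.1]
yellow 975 [ 0.506  -0.0225  0.1368] rect [505.3 -23.1] [14.  42.5] 74.6 ang 164.9 [ 3.7 12.1]
blue 208 [ 0.5176 -0.1263  0.1358] rect [ 519.5 -127.5] [20.9 12.4] 20.0 ang 29.0 [3.1 5.6]
green 323 [ 0.632  -0.0973  0.1356] rect [633.2 -98.8] [37.   8.9] 4.5 ang 7.3 [ 1.7 10.4]
t 4.83 delta cm [ -8.25 -12.45   0.44] turn -80.8 q6 now -34.0 tcp [ 0.6113 -0.0017  0.1822] yang 23.4 F [-0.2  0.6 -0.3] T [ 0.016  0.026 -0.073] w 0.467
```

View pics/w2.png

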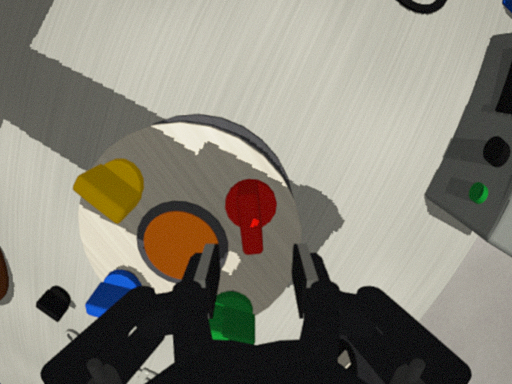

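>>> {"method": "send_rows", "body": {"delta_pos": [[-8.25,-12.45,0.4],[-8.25,-12.45,0.4],[-8.25,-12.45,0.4],[-8.25,-12.45,0.4],[-8.25,-12.45,0.4],[-8.25,-12.45,0.4],[-8.25,-12.45,0.4],[-8.25,-12.45,0.4],[-8.25,-12.45,0.4],[-8.25,-12.45,0.4],[-8.25,-12.45,0.4],[-8.25,-12.45,0.4]], "turn": [-7,-14,-21,-28,-35,-42,-49,-56,-63,-70,-77,-80.8], "jaw": [4,4,4,4,4,4,4,4,4,4,4,4]}}

```text
time_s: 5.83
tcp_pos: [0.5296, -0.1266, 0.1775]
tcp_rot: [[-0.968, -0.251, 0.008], [-0.251, 0.968, -0.006], [-0.006, -0.008, -1.0]]
wrist_force: [-1.4, 0.4, 0.3]
grip_width: 0.466
```

```bash
python3 look.py w3
python3 - <<'E'
from plant import robot
from h import *
go(robot,[.5300,-.127,.128],104.2)
E
```

```text
[ 0.5296 -0.1266  0.1775] 104.5 -129.8 5.8333
red 26 [ 0.6157 -0.017   0.1349] rect [615.7 -17.3] [11.4  3. ] 49.1 ang 46.3 [0.8 3.2]
yellow 916 [ 0.5027 -0.0253  0.137 ] rect [503.2 -24.5] [13.7 42.7] 73.5 ang 164.5 [ 3.6 12. ]
blue 1298 [ 0.526  -0.1275  0.1367] rect [ 527.5 -127.1] [43.  13.7] 14.6 ang 14.2 [ 3.8 12. ]
green 236 [ 0.615  -0.1045  0.1363] rect [ 616.1 -104.3] [15.3 13.6] 6.1 ang 161.0 [3.6 4.1]
t 5.88 delta cm [-0.   -0.01  4.95] turn 0.4 q6 now -129.8 tcp [ 0.5296 -0.1266  0.1775] yang 104.6 F [-0.6 -0.2 -0.6] T [ 0.048  0.025 -0.005] w 0.468
```

View pics/w3.png

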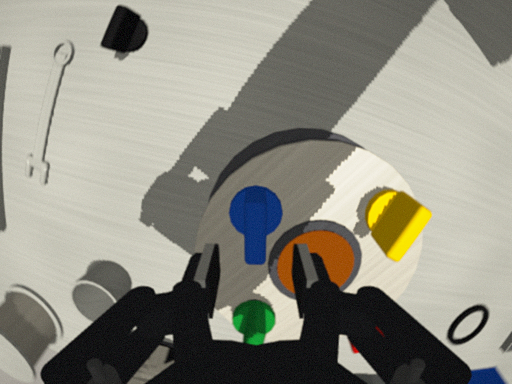

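>>> {"method": "send_rows", "body": {"delta_pos": [[0,0,2.5],[0,0,4.95],[0,0,4.95],[0,0,4.95],[0,0,4.95],[0,0,4.95],[0,0,4.95],[0,0,4.95],[0,0,4.95],[0,0,4.95],[0,0,4.95],[0,0,4.95]], "turn": [0.3,0.3,0.3,0.3,0.3,0.3,0.3,0.3,0.3,0.3,0.3,0.3], "jaw": [4,4,4,4,1,1,1,1,1,1,1,1], "force": 30}}

```text
time_s: 6.88
tcp_pos: [0.5309, -0.1271, 0.1296]
tcp_rot: [[-0.969, -0.246, 0.01], [-0.246, 0.969, -0.007], [-0.008, -0.009, -1.0]]
wrist_force: [-1.2, 2.4, 6.1]
grip_width: 0.16
```

Run:
```python
from plant import robot
from h import *
go(robot,[.530,-.127,.128],104.2)
```

```text
t 6.88 delta cm [0.09 0.03 0.16] turn 0.1 q6 now -129.5 tcp [ 0.5309 -0.1271  0.1296] yang 104.3 F [-1.2  2.4  6.1] T [0.399 0.137 0.032] w 0.16
```

>>> {"method": "send_rows", "body": {"delta_pos": [[0,0,0.02],[0,0,0.03],[0,0,0.05],[0,0,0.07],[0,0,0.09],[0,0,0.11],[0,0,0.13],[0,0,0.15],[0,0,0.17],[0,0,0.19],[0,0,0.2],[0,0,0.2]], "turn": [5,10,16,22,28,34,40,46,52,58,63,63], "jaw": [1,1,1,1,1,1,1,1,1,1,1,1]}}

```text
time_s: 7.88
tcp_pos: [0.5301, -0.129, 0.1278]
tcp_rot: [[-0.658, 0.753, 0.008], [0.752, 0.659, -0.011], [-0.014, -0.002, -1.0]]
wrist_force: [-3.8, -5.8, 1.6]
grip_width: 0.161
```

Run:
```python
from plant import robot
from h import *
go(robot,[.530,-.127,.128],42)
```

```text
t 7.88 delta cm [ 0.16  0.12 -0.03] turn -0.8 q6 now -66.4 tcp [ 0.5301 -0.129   0.1278] yang 41.2 F [-3.8 -5.8  1.6] T [-1.178  0.879  0.158] w 0.161
```

>>> {"method": "send_rows", "body": {"delta_pos": [[0,0,0],[0,0,0],[0,0,0],[0,0,-2],[0,0,-5],[0,0,-5]], "turn": [0,0,0,0,0,0], "jaw": [4,4,4,4,4,4]}}

```text
time_s: 8.38
tcp_pos: [0.5328, -0.1295, 0.1834]
tcp_rot: [[-0.659, 0.752, 0.016], [0.752, 0.659, -0.015], [-0.022, 0.002, -1.0]]
wrist_force: [1.6, -0.2, 1.3]
grip_width: 0.47
```

```bash
python3 look.py w4
python3 - <<'E'
from plant import robot
from h import *
go(robot,[.506,-.0245,.178],75)
E
```

```text
[ 0.5328 -0.1295  0.1834] 41.2 -66.4 8.3833
red 840 [ 6.056e-01 -3.000e-04  1.347e-01] rect [6.065e+02 1.000e-01] [13.9 42.8] 29.2 ang 118.5 [ 3.6 12.1]
yellow 1549 [ 0.5036 -0.0244  0.137 ] rect [503.9 -24.3] [13.7 42.6] 74.1 ang 164.9 [ 3.7 12. ]
blue 1237 [ 0.5269 -0.1252  0.1346] rect [ 527.8 -126.4] [13.8 42.9] 46.3 ang 136.8 [ 3.8 12.1]
green 604 [ 0.6266 -0.1013  0.1367] rect [ 629.8 -101.9] [41.5 13.2] 5.1 ang 7.9 [ 3.3 11.9]
t 8.43 delta cm [9.58 4.94 0.15] turn -33.8 q6 now -66.4 tcp [ 0.5319 -0.1291  0.1813] yang 41.2 F [-0.2  0.5 -0.9] T [-0.001 -0.003 -0.026] w 0.467
```

>>> {"method": "send_rows", "body": {"delta_pos": [[4,2,0.1],[7,3.5,0.1],[9.6,4.95,0.15],[9.6,4.95,0.15],[9.6,4.95,0.15],[9.6,4.95,0.15],[9.6,4.95,0.15],[9.6,4.95,0.15]], "turn": [-6,-12,-18,-24,-30,-33.8,-33.8,-33.8], "jaw": [4,4,4,4,4,4,4,4]}}

```text
time_s: 9.1
tcp_pos: [0.5056, -0.0241, 0.1772]
tcp_rot: [[-0.965, 0.26, 0.013], [0.26, 0.965, -0.014], [-0.016, -0.01, -1.0]]
wrist_force: [0.7, -0.0, 0.2]
grip_width: 0.467
```

```bash
python3 look.py w5
python3 - <<'E'
from plant import robot
from h import *
go(robot,[.5055,-.0248,.128],74.7)
E
```

```text
[ 0.5056 -0.0241  0.1772] 74.9 -90.0 9.1
red 37 [ 0.6091 -0.0166  0.1236] rect [608.8 -16.1] [1.9 8.2] 36.3 ang 121.7 [0.5 2.4]
yellow 1319 [ 0.502  -0.0231  0.1371] rect [503.6 -23.7] [13.6 43.4] 75.7 ang 165.1 [ 3.8 12.2]
blue 384 [ 0.5191 -0.1189  0.1344] rect [ 524.2 -122.1] [14.  33.3] 48.1 ang 124.2 [3.4 7.8]
green 91 [ 0.6185 -0.0912  0.1005] rect [618.9 -90.4] [16.9  8.2] 66.7 ang 54.1 [1.8 4.4]
t 9.15 delta cm [ 0.08 -0.01  4.93] turn 0.2 q6 now -90.0 tcp [ 0.5056 -0.0242  0.1773] yang 74.9 F [-0.7  0.6 -0.5] T [ 0.024  0.03  -0.009] w 0.466
```

View pics/w5.png

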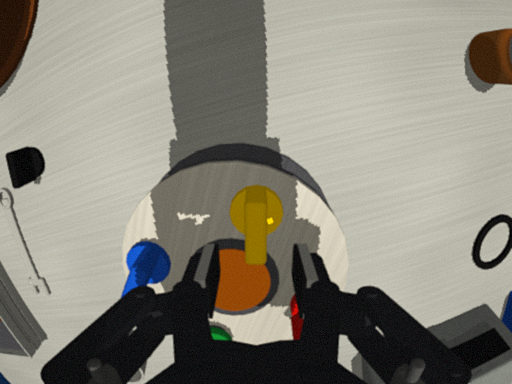

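Yellow bar is centred at (256,236), midway between the fingers. Descend and grip.

>>> {"method": "send_rows", "body": {"delta_pos": [[0,0,2.5],[0.08,0,4.9],[0.08,0,4.9],[0.08,0,4.9],[0.08,0,4.9],[0.08,0,4.9],[0.08,0,4.9],[0.08,0,4.9],[0.08,0,4.9],[0.08,0,4.9],[0.08,0,4.9],[0.08,0,4.9]], "turn": [0,0,0,0,0,0,0,0,0,0,0,0], "jaw": [4,4,4,4,1,1,1,1,1,1,1,1]}}

```text
time_s: 10.15
tcp_pos: [0.5067, -0.0249, 0.1299]
tcp_rot: [[-0.965, 0.261, 0.016], [0.26, 0.965, -0.014], [-0.02, -0.01, -1.0]]
wrist_force: [-0.0, 2.3, 5.7]
grip_width: 0.156
```

>>> {"method": "send_rows", "body": {"delta_pos": [[0,0,0.03],[0,0,0.05],[0,0,0.07],[0,0,0.1],[0,0,0.12],[0,0,0.15],[0,0,0.17],[0,0,0.2],[0,0,0.2],[0,0,0.2],[0,0,0.2],[0,0,0.2]], "turn": [6,13,20,27,34,41,48,55,62,63,63,63], "jaw": [1,1,1,1,1,1,1,1,1,1,4,4]}}

```text
time_s: 11.15
tcp_pos: [0.5066, -0.025, 0.1278]
tcp_rot: [[-0.206, 0.978, 0.016], [0.978, 0.206, -0.014], [-0.018, 0.013, -1.0]]
wrist_force: [0.6, -0.1, 0.2]
grip_width: 0.43
```

>>> {"method": "send_rows", "body": {"delta_pos": [[0,0,0],[0,0,-2],[0,0,-5],[0,0,-5]], "turn": [0,0,0,0], "jaw": [4,4,4,4]}}

```text
time_s: 11.48
tcp_pos: [0.5089, -0.0248, 0.1832]
tcp_rot: [[-0.206, 0.978, 0.025], [0.978, 0.207, -0.017], [-0.022, 0.021, -1.0]]
wrist_force: [1.4, -0.8, 1.1]
grip_width: 0.47
```

```bash
python3 look.py w6
python3 - <<'E'
from plant import robot
from h import *
go(robot,[.6315,-.103,.178],94.5)
E
```

```text
[ 0.5089 -0.0248  0.1832] 11.9 -27.0 11.4833
red 875 [0.6051 0.0024 0.1348] rect [605.9   1.5] [13.1 42.6] 28.9 ang 118.3 [ 3.6 12.2]
yellow 1229 [ 0.5038 -0.0215  0.135 ] rect [504.1 -23. ] [13.8 43.1] 17.3 ang 107.8 [ 3.8 12.1]
blue 377 [ 0.5227 -0.1184  0.1342] rect [ 524.3 -121.3] [12.8 31.4] 45.8 ang 143.5 [3.4 8.1]
green 19 [ 0.6353 -0.0997  0.1368] rect [ 636.6 -100.7] [ 1.6 15.1] 54.6 ang 143.8 [0.5 4.2]
t 11.53 delta cm [-10.2   10.46   0.72] turn -82.6 q6 now -27.0 tcp [ 0.508  -0.0247  0.1811] yang 11.9 F [ 0.3 -1.  -1.2] T [0.059 0.067 0.013] w 0.47
```

>>> {"method": "send_rows", "body": {"delta_pos": [[-2,2,0.3],[-5,5,0.7],[-8,8,0.7],[-10.2,10.5,0.7],[-10.2,10.5,0.7],[-10.2,10.5,0.7],[-10.2,10.5,0.7],[-10.2,10.5,0.7],[-10.2,10.5,0.7],[-10.2,10.5,0.7],[-10.2,10.5,0.7],[-10.2,10.5,0.7]], "turn": [-7,-14,-21,-28,-35,-42,-49,-56,-63,-70,-77,-82.6], "jaw": [4,4,4,4,4,4,4,4,4,4,4,4]}}

```text
time_s: 12.53
tcp_pos: [0.6314, -0.1026, 0.1767]
tcp_rot: [[-0.996, -0.085, 0.021], [-0.085, 0.996, -0.015], [-0.02, -0.017, -1.0]]
wrist_force: [-0.2, 0.3, -0.0]
grip_width: 0.468
```

```bash
python3 look.py w7
python3 - <<'E'
from plant import robot
from h import *
go(robot,[.6315,-.103,.128],94.8)
E
```

```text
[ 0.6314 -0.1026  0.1767] 94.9 -113.9 12.5333
red 926 [ 0.6061 -0.0018  0.1347] rect [606.   -0.7] [12.3 43.6] 30.2 ang 119.0 [ 3.3 12.1]
yellow 1240 [ 0.505  -0.0268  0.135 ] rect [504.6 -25.2] [14.  42.3] 17.2 ang 109.1 [ 3.7 11.8]
blue 1714 [ 0.5291 -0.1271  0.1346] rect [ 529.2 -127.4] [14.2 41.8] 47.1 ang 137.1 [ 3.8 11.8]
green 1261 [ 0.6287 -0.1029  0.1368] rect [ 630.4 -103. ] [41.7 13.8] 3.7 ang 4.9 [ 3.7 11.9]
t 12.58 delta cm [0.08 0.04 4.87] turn 0.2 q6 now -114.0 tcp [ 0.6313 -0.1025  0.1767] yang 95.0 F [-0.6 -0.2 -0.9] T [ 0.036  0.025 -0.028] w 0.468
```

View pics/w7.png

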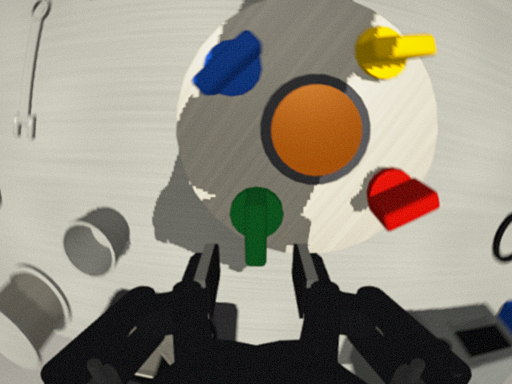

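>>> {"method": "send_rows", "body": {"delta_pos": [[0,0,2.5],[0,0,4.9],[0,0,4.9],[0,0,4.9],[0,0,4.9],[0,0,4.9],[0,0,4.9],[0,0,4.9],[0,0,4.9],[0,0,4.9],[0,0,4.9],[0,0,4.9]], "turn": [0.2,0.2,0.2,0.2,0.2,0.2,0.2,0.2,0.2,0.2,0.2,0.2], "jaw": [4,4,4,4,1,1,1,1,1,1,1,1]}}

```text
time_s: 13.58
tcp_pos: [0.6334, -0.1032, 0.1295]
tcp_rot: [[-0.996, -0.083, 0.024], [-0.084, 0.996, -0.016], [-0.023, -0.018, -1.0]]
wrist_force: [0.4, 2.1, 6.1]
grip_width: 0.161
```

>>> {"method": "send_rows", "body": {"delta_pos": [[0,0,0.03],[0,0,0.05],[0,0,0.07],[0,0,0.1],[0,0,0.12],[0,0,0.15],[0,0,0.17],[0,0,0.2],[0,0,0.2],[0,0,0.2],[0,0,0.2],[0,0,0.2]], "turn": [6,13,20,27,34,41,48,55,62,63,63,63], "jaw": [1,1,1,1,1,1,1,1,1,1,4,4]}}

```text
time_s: 14.58
tcp_pos: [0.6335, -0.1035, 0.1275]
tcp_rot: [[-0.527, 0.85, 0.024], [0.85, 0.527, -0.016], [-0.026, 0.012, -1.0]]
wrist_force: [0.2, 0.1, -0.3]
grip_width: 0.43
```

>>> {"method": "send_rows", "body": {"delta_pos": [[0,0,0],[0,0,-2],[0,0,-5],[0,0,-5],[0,0,-5],[0,0,-5]], "turn": [0,0,0,0,0,0], "jaw": [4,4,4,4,4,4]}}

```text
time_s: 15.08
tcp_pos: [0.6321, -0.1025, 0.1771]
tcp_rot: [[-0.527, 0.85, 0.024], [0.849, 0.527, -0.016], [-0.026, 0.012, -1.0]]
wrist_force: [-0.5, 0.2, 0.2]
grip_width: 0.469
```

```bash
python3 look.py w8
python3 - <<'E'
from plant import robot
from h import *
go(robot,[.608,-.0005,.178],29)
E
```

```text
[ 0.6321 -0.1025  0.1771] 31.8 -50.9 15.0833
red 1708 [ 0.607  -0.      0.1349] rect [6.073e+02 4.000e-01] [14.4 43.1] 28.5 ang 118.9 [ 3.7 12. ]
yellow 1159 [ 0.5068 -0.0282  0.1349] rect [506.2 -28.3] [14.1 34.5] 17.5 ang 106.6 [3.8 9.7]
blue 1053 [ 0.529  -0.1249  0.1344] rect [ 529.  -125.8] [13.3 42.6] 45.8 ang 136.3 [ 3.5 11.9]
green 1242 [ 0.6301 -0.1004  0.1348] rect [ 631.1 -101.9] [13.9 42.4] 37.2 ang 127.5 [ 3.8 12. ]
t 15.13 delta cm [ 9.89  3.37 -0.39] turn 2.8 q6 now -50.8 tcp [ 0.6316 -0.1024  0.1762] yang 31.8 F [-0.2 -0.2 -0.9] T [ 0.04  -0.043  0.041] w 0.468
```

>>> {"method": "send_rows", "body": {"delta_pos": [[3,1,-0.2],[6,2,-0.3],[9,3,-0.3],[9.85,3.4,-0.2],[9.85,3.4,0],[9.85,3.4,0],[9.85,3.4,0]], "turn": [2.8,2.8,2.8,2.8,2.8,2.8,2.8], "jaw": [4,4,4,4,4,4,4]}}

```text
time_s: 15.72
tcp_pos: [0.6086, -0.0018, 0.1734]
tcp_rot: [[-0.484, 0.875, 0.021], [0.875, 0.484, -0.016], [-0.024, 0.011, -1.0]]
wrist_force: [0.1, -0.2, 0.3]
grip_width: 0.465
```

```bash
cat > tq.py <<'E'
import sys
from plant import robot,camera
from h import *
n=int(sys.argv[1]) if len(sys.argv)>1 else 3
T=[];E=[]
for i in range(n):
    s=robot.sense(); T.append(s["torque"][2]); E.append(s["effort"][5])
    if i<n-1: camera("wrist")
print("t",round(s["time_s"],2),"Tz",np.round(np.mean(T),3),np.round(T,3),"e6",np.round(E,3),"F",s["wrist_force"].round(1),"tcp",s["tcp_pos"].round(4),"yang",yang(s["tcp_rot"]).round(2),"q6",s["joint_pos"][5].round(1),"w",round(s["grip_width"],3))
E
python3 look.py w9; python3 tq.py;python3 - <<'E'
from plant import robot
from h import *
go(robot,[.6085,-.0003,.1265],28.9)
E
```

```text
[ 0.6086 -0.0018  0.1734] 29.0 -39.3 15.7167
red 1343 [0.6063 0.0027 0.1348] rect [607.3   1.2] [13.6 43.3] 28.1 ang 119.0 [ 3.8 12.2]
yellow 1104 [ 0.5049 -0.0214  0.1348] rect [504.5 -23. ] [14.3 43.2] 17.0 ang 107.5 [ 3.7 12. ]
blue 384 [ 0.5236 -0.1191  0.1341] rect [ 523.8 -120.7] [13.5 29.1] 46.5 ang 135.0 [3.6 8.1]
green 187 [ 0.6239 -0.0878  0.1342] rect [625.  -89.9] [ 9.9 17.2] 38.0 ang 144.3 [2.7 4.3]
t 15.87 Tz -0.021 [-0.056  0.009 -0.016] e6 [-0.003 -0.003 -0.002] F [-0.5  0.9  1.1] tcp [ 0.6089 -0.0021  0.1741] yang 28.93 q6 -39.3 w 0.468
t 15.87 delta cm [ 0.29 -0.01  4.75] turn 0.0 q6 now -39.3 tcp [ 0.6089 -0.0021  0.1741] yang 28.9 F [-0.5  0.9  1.1] T [ 0.037 -0.04  -0.016] w 0.468
```

View pics/w9.png

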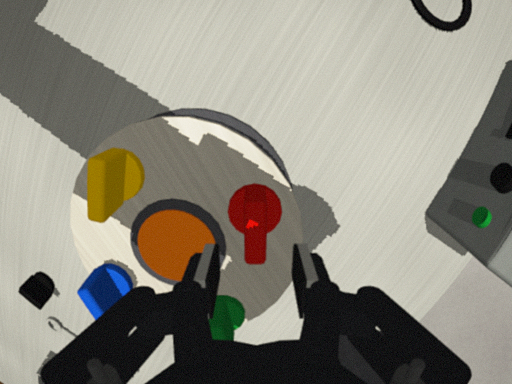

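>>> {"method": "send_rows", "body": {"delta_pos": [[0.2,0,2.5],[0.2,0,4.8],[0.2,0,4.8],[0.2,0,4.8],[0.2,0,4.8],[0.2,0,4.8],[0.2,0,4.8],[0.2,0,4.8],[0.2,0,4.8],[0.2,0,4.8],[0.2,0,4.8],[0.2,0,4.8]], "turn": [0,0,0,0,0,0,0,0,0,0,0,0], "jaw": [4,4,4,4,1,1,1,1,1,1,1,1]}}

```text
time_s: 16.87
tcp_pos: [0.6092, -0.0021, 0.128]
tcp_rot: [[-0.484, 0.875, 0.023], [0.875, 0.484, -0.018], [-0.026, 0.011, -1.0]]
wrist_force: [-5.0, -3.1, 3.9]
grip_width: 0.158
```

```bash
python3 tq.py 1
```

```text
t 16.87 Tz -0.029 [-0.029] e6 [0.009] F [-5.  -3.1  3.9] tcp [ 0.6092 -0.0021  0.128 ] yang 28.96 q6 -39.1 w 0.158
```

>>> {"method": "send_rows", "body": {"delta_pos": [[0,0,0.02],[0,0,0.04],[0,0,0.06],[0,0,0.08],[0,0,0.1],[0,0,0.1],[0,0,0.1]], "turn": [6,12,18,24,30,30,30], "jaw": [1,1,1,1,1,1,1]}}

```text
time_s: 17.45
tcp_pos: [0.6077, -0.0027, 0.1274]
tcp_rot: [[0.017, 1.0, 0.018], [1.0, -0.017, -0.019], [-0.019, 0.018, -1.0]]
wrist_force: [-6.5, -3.1, 0.7]
grip_width: 0.153
```

```bash
python3 tq.py 3
```

```text
t 17.55 Tz 0.195 [0.227 0.195 0.163] e6 [0.283 0.235 0.227] F [-6.3 -2.9  1.1] tcp [ 0.6077 -0.0026  0.1274] yang -0.96 q6 -9.1 w 0.155
```

>>> {"method": "send_rows", "body": {"delta_pos": [[-0.05,-0.1,0.01],[-0.05,-0.1,0.01],[-0.05,-0.1,0.01]], "turn": [4,5,5], "jaw": [1,1,1]}}

```text
time_s: 17.8
tcp_pos: [0.6069, -0.0028, 0.1275]
tcp_rot: [[0.103, 0.994, 0.019], [0.995, -0.103, -0.019], [-0.017, 0.021, -1.0]]
wrist_force: [2.5, 1.0, -5.9]
grip_width: 0.157
```

```bash
python3 tq.py 2
```

```text
t 17.85 Tz 0.258 [0.264 0.252] e6 [0.393 0.278] F [ 2.6  2.1 -5.5] tcp [ 0.6069 -0.0028  0.1275] yang -5.87 q6 -4.3 w 0.156
```

>>> {"method": "send_rows", "body": {"delta_pos": [[-0.05,-0.05,0.01],[-0.05,-0.05,0.01],[-0.05,-0.05,0.01]], "turn": [4,4,4], "jaw": [1,1,1]}}

```text
time_s: 18.1
tcp_pos: [0.6066, -0.0029, 0.1274]
tcp_rot: [[0.169, 0.985, 0.019], [0.985, -0.169, -0.019], [-0.015, 0.022, -1.0]]
wrist_force: [3.5, 3.3, -6.3]
grip_width: 0.156
```

```bash
python3 tq.py 2
```

```text
t 18.15 Tz 0.258 [0.283 0.233] e6 [0.279 0.229] F [ 4.   2.9 -7. ] tcp [ 0.6066 -0.0029  0.1274] yang -9.75 q6 -0.4 w 0.159
```

>>> {"method": "send_rows", "body": {"delta_pos": [[0,0,0.05],[0,0,0.05],[0,0,0.05]], "turn": [4,4,4], "jaw": [1,1,1]}}

```text
time_s: 18.4
tcp_pos: [0.6065, -0.0028, 0.1271]
tcp_rot: [[0.236, 0.972, 0.019], [0.972, -0.235, -0.018], [-0.013, 0.023, -1.0]]
wrist_force: [0.1, 3.7, -2.4]
grip_width: 0.162
```

```bash
python3 tq.py 2
```

```text
t 18.45 Tz 0.247 [0.261 0.233] e6 [0.283 0.233] F [ 0.5  2.3 -3. ] tcp [ 0.6065 -0.0029  0.1271] yang -13.63 q6 3.4 w 0.16
```

>>> {"method": "send_rows", "body": {"delta_pos": [[0,0,0.05],[0,0,0.05],[0,0,0.05]], "turn": [3,3,3], "jaw": [1,1,1]}}

```text
time_s: 18.7
tcp_pos: [0.6065, -0.0028, 0.1269]
tcp_rot: [[0.284, 0.959, 0.019], [0.959, -0.284, -0.018], [-0.012, 0.023, -1.0]]
wrist_force: [-0.9, 2.9, -1.2]
grip_width: 0.157
```

```bash
python3 tq.py 2
```

```text
t 18.75 Tz 0.256 [0.283 0.228] e6 [0.276 0.24 ] F [-0.7  2.8 -1.1] tcp [ 0.6065 -0.0028  0.1269] yang -16.52 q6 6.3 w 0.157
```

>>> {"method": "send_rows", "body": {"delta_pos": [[0,0,0.03],[0,0,0.03],[0,0,0.03]], "turn": [4,4,4], "jaw": [1,1,1]}}

```text
time_s: 19.0
tcp_pos: [0.6063, -0.0028, 0.1268]
tcp_rot: [[0.349, 0.937, 0.018], [0.937, -0.348, -0.018], [-0.011, 0.023, -1.0]]
wrist_force: [-1.4, 2.4, -0.7]
grip_width: 0.159
```

```bash
python3 tq.py 2
```

```text
t 19.05 Tz 0.234 [0.225 0.243] e6 [0.293 0.244] F [-1.4  3.1  0.1] tcp [ 0.6063 -0.0028  0.1268] yang -20.41 q6 10.2 w 0.162
```

>>> {"method": "send_rows", "body": {"delta_pos": [[0,0,0.03],[0,0,0.03],[0,0,0.03]], "turn": [3,3,3], "jaw": [1,1,1]}}

```text
time_s: 19.3
tcp_pos: [0.6062, -0.0027, 0.1267]
tcp_rot: [[0.395, 0.918, 0.018], [0.918, -0.395, -0.018], [-0.01, 0.023, -1.0]]
wrist_force: [-2.7, 3.3, 2.2]
grip_width: 0.156
```

```bash
python3 tq.py 2
```

```text
t 19.35 Tz 0.305 [0.278 0.331] e6 [0.309 0.273] F [-2.6  2.7  1.7] tcp [ 0.6062 -0.0027  0.1266] yang -23.3 q6 13.1 w 0.158
```

Starting to rise; smaller steps.

>>> {"method": "send_rows", "body": {"delta_pos": [[0,0,0.02],[0,0,0.02],[0,0,0.02]], "turn": [2,2,2], "jaw": [1,1,1]}}

```text
time_s: 19.6
tcp_pos: [0.6061, -0.0027, 0.1266]
tcp_rot: [[0.426, 0.905, 0.017], [0.905, -0.426, -0.018], [-0.009, 0.023, -1.0]]
wrist_force: [-2.8, 3.6, 1.8]
grip_width: 0.161
```

```bash
python3 tq.py 2
```

```text
t 19.65 Tz 0.33 [0.317 0.343] e6 [0.365 0.341] F [-3.3  3.1  2.5] tcp [ 0.6061 -0.0027  0.1266] yang -25.22 q6 15.0 w 0.157
```

>>> {"method": "send_rows", "body": {"delta_pos": [[0,0,0.02],[0,0,0.02],[0,0,0.02]], "turn": [2,2,2], "jaw": [1,1,1]}}

```text
time_s: 19.9
tcp_pos: [0.6061, -0.0027, 0.1266]
tcp_rot: [[0.456, 0.89, 0.017], [0.89, -0.456, -0.018], [-0.008, 0.024, -1.0]]
wrist_force: [-3.1, 2.5, 3.3]
grip_width: 0.157
```

```bash
python3 tq.py 3
```

```text
t 20.0 Tz 0.373 [0.391 0.392 0.335] e6 [0.437 0.413 0.397] F [-4.   2.8  4.5] tcp [ 0.6061 -0.0027  0.1266] yang -27.15 q6 17.0 w 0.155
```

>>> {"method": "send_rows", "body": {"delta_pos": [[0,0,0.0],[0,0,0.0],[0,0,0.0]], "turn": [2,2,2], "jaw": [1,1,1]}}

```text
time_s: 20.25
tcp_pos: [0.606, -0.0026, 0.1266]
tcp_rot: [[0.486, 0.874, 0.017], [0.874, -0.486, -0.018], [-0.008, 0.024, -1.0]]
wrist_force: [-4.1, 3.6, 3.3]
grip_width: 0.158
```

```bash
python3 tq.py 3
```

```text
t 20.35 Tz 0.477 [0.488 0.473 0.47 ] e6 [0.493 0.48  0.482] F [-3.7  3.5  3.3] tcp [ 0.606  -0.0026  0.1266] yang -29.07 q6 18.9 w 0.156
```

>>> {"method": "send_rows", "body": {"delta_pos": [[0,0,0],[0,0,0],[0,0,0],[0,0,-2],[0,0,-5],[0,0,-5],[0,0,-5]], "turn": [0,0,0,0,0,0,0], "jaw": [4,4,4,4,4,4,4]}}

```text
time_s: 20.93
tcp_pos: [0.607, -0.0024, 0.179]
tcp_rot: [[0.486, 0.873, 0.023], [0.874, -0.486, -0.019], [-0.006, 0.029, -1.0]]
wrist_force: [-0.2, 0.2, -1.1]
grip_width: 0.464
```

```bash
python3 look.py w10
python3 - <<'E'
from plant import robot
from h import *
go(robot,[.5295,-.1275,.177],46.7)
E
```

```text
[ 0.607  -0.0024  0.179 ] -29.1 18.9 20.9333
red 1252 [0.6085 0.0028 0.1332] rect [608.    1.8] [42.1 13.9] 74.0 ang 74.0 [ 3.8 12. ]
yellow 89 [ 0.5068 -0.0097  0.1133] rect [506.7 -10.3] [ 6.7 23. ] 34.9 ang 113.3 [1.3 6.6]
blue 208 [ 0.5383 -0.115   0.0982] rect [ 538.4 -114.9] [11.5 31.3] 43.7 ang 138.5 [2.7 7.8]
green 305 [ 0.643  -0.0961  0.0992] rect [643.4 -95.9] [12.9 30.1] 32.0 ang 109.5 [3.2 7.6]
t 20.98 delta cm [-14.66  -0.57   0.11] turn -75.8 q6 now 18.9 tcp [ 0.6058 -0.0021  0.1772] yang -29.1 F [-0.  -0.7 -1.7] T [-0.01  -0.036 -0.01 ] w 0.468
```

>>> {"method": "send_rows", "body": {"delta_pos": [[-4,0,0.1],[-8,-0.3,0.1],[-12,-0.5,0.1],[-14.65,-0.6,0.1],[-14.65,-0.6,0.1],[-14.65,-0.6,0.1],[-14.65,-0.6,0.1],[-14.65,-0.6,0.1],[-14.65,-0.6,0.1],[-14.65,-0.6,0.1],[-14.65,-0.6,0.1],[-14.65,-0.6,0.1]], "turn": [-7,-14,-21,-28,-35,-42,-49,-56,-63,-70,-75.8,-75.8], "jaw": [4,4,4,4,4,4,4,4,4,4,4,4]}}

```text
time_s: 21.98
tcp_pos: [0.5285, -0.1271, 0.1755]
tcp_rot: [[-0.728, 0.685, 0.017], [0.685, 0.729, -0.018], [-0.025, -0.001, -1.0]]
wrist_force: [-0.5, -0.4, 0.8]
grip_width: 0.47
```

```bash
python3 look.py w11
python3 - <<'E'
from plant import robot
from h import *
go(robot,[.5295,-.1275,.1265],46.7)
E
```

```text
[ 0.5285 -0.1271  0.1755] 46.8 -71.8 21.9833
red 801 [ 0.6053 -0.0009  0.1332] rect [6.064e+02 3.000e-01] [43.  14.6] 74.2 ang 74.4 [ 3.7 12.1]
yellow 1596 [ 0.5037 -0.0246  0.135 ] rect [503.8 -24. ] [13.7 43.3] 17.8 ang 107.2 [ 3.7 12.1]
blue 1289 [ 0.5266 -0.1252  0.1345] rect [ 527.8 -126.5] [13.7 43. ] 47.5 ang 137.1 [ 3.8 12.1]
green 168 [ 0.6185 -0.0885  0.1333] rect [619.7 -89.6] [12.2  9.5] 36.4 ang 37.7 [2.4 3.7]
t 22.03 delta cm [0.03 0.03 4.92] turn -0.1 q6 now -71.6 tcp [ 0.5286 -0.1271  0.1757] yang 46.6 F [-0.6  0.7  0.3] T [ 0.041 -0.057 -0.013] w 0.472
```

View pics/w11.png

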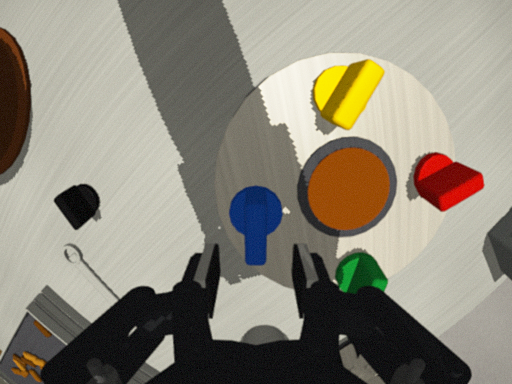

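>>> {"method": "send_rows", "body": {"delta_pos": [[0,0,2.5],[0,0,4.95],[0,0,4.95],[0,0,4.95],[0,0,4.95],[0,0,4.95],[0,0,4.95],[0,0,4.95],[0,0,4.95],[0,0,4.95],[0,0,4.95],[0,0,4.95]], "turn": [0,0,0,0,0,0,0,0,0,0,0,0], "jaw": [4,4,4,4,1,1,1,1,1,1,1,1]}}

```text
time_s: 23.03
tcp_pos: [0.5303, -0.1287, 0.1278]
tcp_rot: [[-0.726, 0.688, 0.019], [0.687, 0.726, -0.02], [-0.027, -0.001, -1.0]]
wrist_force: [-1.4, -1.8, 6.3]
grip_width: 0.157
```

>>> {"method": "send_rows", "body": {"delta_pos": [[0,0,0.02],[0,0,0.04],[0,0,0.06],[0,0,0.08],[0,0,0.1],[0,0,0.12],[0,0,0.12]], "turn": [6,12,18,24,30,32,32], "jaw": [1,1,1,1,1,1,1]}}

```text
time_s: 23.62
tcp_pos: [0.5293, -0.1294, 0.127]
tcp_rot: [[-0.251, 0.968, 0.016], [0.968, 0.252, -0.021], [-0.025, 0.01, -1.0]]
wrist_force: [-6.3, -2.4, 4.9]
grip_width: 0.157
```

```bash
python3 tq.py 3
```

```text
t 23.72 Tz 0.213 [0.249 0.191 0.2  ] e6 [0.494 0.298 0.245] F [-6.3 -3.1  3.4] tcp [ 0.5293 -0.1294  0.127 ] yang 14.64 q6 -39.6 w 0.159
```

>>> {"method": "send_rows", "body": {"delta_pos": [[0,-0.1,0.03],[0,-0.1,0.03],[0,-0.1,0.03]], "turn": [4,5,5], "jaw": [1,1,1]}}

```text
time_s: 23.97
tcp_pos: [0.5288, -0.1296, 0.127]
tcp_rot: [[-0.168, 0.986, 0.017], [0.985, 0.168, -0.022], [-0.024, 0.013, -1.0]]
wrist_force: [1.6, -0.0, 1.5]
grip_width: 0.157
```

```bash
python3 tq.py 2
```

```text
t 24.02 Tz 0.273 [0.231 0.314] e6 [0.392 0.275] F [ 0.7 -0.5  1. ] tcp [ 0.5288 -0.1296  0.127 ] yang 9.73 q6 -34.7 w 0.151
```

>>> {"method": "send_rows", "body": {"delta_pos": [[0,0,0.03],[0,0,0.03],[0,0,0.03]], "turn": [4,4,4], "jaw": [1,1,1]}}

```text
time_s: 24.27
tcp_pos: [0.5287, -0.1296, 0.1268]
tcp_rot: [[-0.102, 0.995, 0.017], [0.995, 0.102, -0.022], [-0.023, 0.014, -1.0]]
wrist_force: [-1.2, 0.2, 2.8]
grip_width: 0.157
```

```bash
python3 tq.py 2
```

```text
t 24.32 Tz 0.198 [0.203 0.194] e6 [0.281 0.231] F [-0.8  0.   2.2] tcp [ 0.5287 -0.1296  0.1268] yang 5.85 q6 -30.8 w 0.159
```

>>> {"method": "send_rows", "body": {"delta_pos": [[0,0,0.02],[0,0,0.02],[0,0,0.02]], "turn": [4,4,4], "jaw": [1,1,1]}}

```text
time_s: 24.57
tcp_pos: [0.5285, -0.1296, 0.1267]
tcp_rot: [[-0.035, 0.999, 0.016], [0.999, 0.035, -0.022], [-0.022, 0.015, -1.0]]
wrist_force: [-1.6, -0.2, 3.4]
grip_width: 0.158
```

```bash
python3 tq.py 2
```

```text
t 24.62 Tz 0.252 [0.287 0.217] e6 [0.316 0.266] F [-2.  -0.4  2.8] tcp [ 0.5286 -0.1297  0.1267] yang 1.98 q6 -27.0 w 0.158
```

>>> {"method": "send_rows", "body": {"delta_pos": [[0,0,0.02],[0,0,0.02],[0,0,0.02]], "turn": [4,4,4], "jaw": [1,1,1]}}

```text
time_s: 24.87
tcp_pos: [0.5284, -0.1297, 0.1266]
tcp_rot: [[0.033, 0.999, 0.016], [0.999, -0.032, -0.022], [-0.021, 0.016, -1.0]]
wrist_force: [-2.8, 0.5, 3.9]
grip_width: 0.156
```

```bash
python3 tq.py 2
```

```text
t 24.92 Tz 0.356 [0.342 0.37 ] e6 [0.454 0.405] F [-3.2 -0.3  5.4] tcp [ 0.5284 -0.1297  0.1266] yang -1.87 q6 -23.1 w 0.155
```

>>> {"method": "send_rows", "body": {"delta_pos": [[0,0,0],[0,0,0],[0,0,0]], "turn": [2,2,2], "jaw": [1,1,1]}}

```text
time_s: 25.17
tcp_pos: [0.5283, -0.1297, 0.1266]
tcp_rot: [[0.066, 0.998, 0.015], [0.998, -0.065, -0.022], [-0.021, 0.017, -1.0]]
wrist_force: [-3.4, -0.7, 5.7]
grip_width: 0.155
```

```bash
python3 tq.py 3
```

```text
t 25.27 Tz 0.465 [0.463 0.468 0.464] e6 [0.492 0.469 0.465] F [-3.5 -0.7  3.7] tcp [ 0.5283 -0.1297  0.1266] yang -3.79 q6 -21.2 w 0.155
```

>>> {"method": "send_rows", "body": {"delta_pos": [[0,0,0],[0,0,0],[0,0,0],[0,0,-2],[0,0,-5],[0,0,-5],[0,0,-5]], "turn": [0,0,0,0,0,0,0], "jaw": [4,4,4,4,4,4,4]}}

```text
time_s: 25.85
tcp_pos: [0.5289, -0.1291, 0.1785]
tcp_rot: [[0.067, 0.998, 0.02], [0.998, -0.066, -0.023], [-0.022, 0.021, -1.0]]
wrist_force: [-0.3, 0.6, 0.0]
grip_width: 0.468
```

```bash
python3 look.py w12
python3 - <<'E'
from plant import robot
from h import *
go(robot,[.5050,-.0250,.177],17.4)
E
```

```text
[ 0.5289 -0.1291  0.1785] -3.8 -21.2 25.85
red 1109 [ 0.6053 -0.0031  0.1333] rect [605.8  -1.8] [38.7 13.1] 73.7 ang 72.6 [ 3.6 10.5]
yellow 1734 [ 0.5047 -0.0243  0.135 ] rect [504.5 -23.8] [14.1 43.3] 16.8 ang 107.4 [ 3.8 12.1]
blue 1247 [ 0.5284 -0.1242  0.1332] rect [ 528.4 -125.7] [13.9 41.9] 9.4 ang 99.3 [ 3.8 11.9]
green 992 [ 0.6291 -0.1007  0.1348] rect [ 630.3 -102. ] [13.8 42.1] 36.0 ang 126.6 [ 3.6 12. ]
t 25.9 delta cm [10.18 -2.97 -0.29] turn -21.2 q6 now -21.2 tcp [ 0.5278 -0.1286  0.1768] yang -3.8 F [-0.   0.5 -1. ] T [ 0.025 -0.04  -0.043] w 0.468
```

>>> {"method": "send_rows", "body": {"delta_pos": [[4,-1,0],[8,-2,-0.2],[10.2,-3,-0.1],[10.2,-3,-0.1],[10.2,-3,-0.1],[10.2,-3,-0.1]], "turn": [-6,-12,-18,-21.2,-21.2,-21.2], "jaw": [4,4,4,4,4,4]}}

```text
time_s: 26.4
tcp_pos: [0.5042, -0.0246, 0.174]
tcp_rot: [[-0.297, 0.955, 0.015], [0.955, 0.297, -0.022], [-0.025, 0.008, -1.0]]
wrist_force: [-1.1, -0.5, 0.1]
grip_width: 0.472
```

```bash
python3 look.py w13
python3 - <<'E'
from plant import robot
from h import *
go(robot,[.5050,-.0250,.1262],17.4)
E
```

```text
[ 0.5042 -0.0246  0.174 ] 17.3 -32.1 26.4
red 886 [0.6058 0.0017 0.1332] rect [606.8   1. ] [42.5 14.4] 75.2 ang 74.0 [ 3.7 12. ]
yellow 1331 [ 0.5036 -0.0216  0.1349] rect [504.1 -23. ] [13.9 43.2] 17.9 ang 107.4 [ 3.8 12.2]
blue 237 [ 0.5254 -0.1109  0.1328] rect [ 525.6 -112. ] [13.  15.8] 8.0 ang 100.4 [3.8 4.3]
green few
t 26.45 delta cm [0.11 0.02 4.81] turn -0.1 q6 now -32.1 tcp [ 0.5045 -0.0251  0.1743] yang 17.3 F [ 0.1 -0.9 -0.8] T [ 0.056  0.034 -0.076] w 0.467
```

View pics/w13.png

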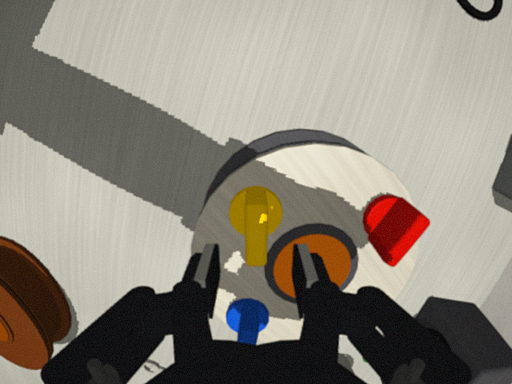

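>>> {"method": "send_rows", "body": {"delta_pos": [[0,0,2.5],[0,0,4.85],[0,0,4.85],[0,0,4.85],[0,0,4.85],[0,0,4.85],[0,0,4.85],[0,0,4.85],[0,0,4.85],[0,0,4.85],[0,0,4.85],[0,0,4.85]], "turn": [0,0,0,0,0,0,0,0,0,0,0,0], "jaw": [4,4,4,4,1,1,1,1,1,1,1,1]}}

```text
time_s: 27.45
tcp_pos: [0.5057, -0.0269, 0.1274]
tcp_rot: [[-0.297, 0.955, 0.016], [0.955, 0.297, -0.024], [-0.027, 0.008, -1.0]]
wrist_force: [-5.4, -2.7, 6.5]
grip_width: 0.157
```

>>> {"method": "send_rows", "body": {"delta_pos": [[0,0,0.02],[0,0,0.04],[0,0,0.06],[0,0,0.08],[0,0,0.1],[0,0,0.12],[0,0,0.12]], "turn": [6,12,18,24,30,34,34], "jaw": [1,1,1,1,1,1,1]}}

```text
time_s: 28.03
tcp_pos: [0.5039, -0.0271, 0.1265]
tcp_rot: [[0.289, 0.957, 0.011], [0.957, -0.288, -0.024], [-0.02, 0.017, -1.0]]
wrist_force: [-7.9, -2.4, 6.1]
grip_width: 0.155
```

```bash
python3 tq.py 3
```

```text
t 28.13 Tz 0.203 [0.185 0.217 0.207] e6 [0.694 0.351 0.253] F [-9.2 -2.3  6.5] tcp [ 0.5039 -0.0271  0.1264] yang -16.63 q6 1.9 w 0.158
```

>>> {"method": "send_rows", "body": {"delta_pos": [[-0.05,-0.15,0.02],[-0.05,-0.15,0.02],[-0.05,-0.15,0.02]], "turn": [4,5,5], "jaw": [1,1,1]}}

```text
time_s: 28.38
tcp_pos: [0.5029, -0.0271, 0.1267]
tcp_rot: [[0.368, 0.93, 0.013], [0.93, -0.368, -0.024], [-0.018, 0.021, -1.0]]
wrist_force: [2.8, 1.1, -1.6]
grip_width: 0.162
```

```bash
python3 tq.py 2
```

```text
t 28.43 Tz 0.234 [0.242 0.227] e6 [0.388 0.272] F [ 2.8  1.5 -0.5] tcp [ 0.5029 -0.0271  0.1267] yang -21.55 q6 6.8 w 0.156
```

>>> {"method": "send_rows", "body": {"delta_pos": [[0,0,0.02],[0,0,0.02],[0,0,0.02]], "turn": [4,4,4], "jaw": [1,1,1]}}

```text
time_s: 28.68
tcp_pos: [0.5028, -0.027, 0.1265]
tcp_rot: [[0.429, 0.903, 0.012], [0.903, -0.429, -0.024], [-0.017, 0.021, -1.0]]
wrist_force: [-0.4, 0.6, -0.4]
grip_width: 0.157
```

```bash
python3 tq.py 2
```

```text
t 28.73 Tz 0.234 [0.222 0.246] e6 [0.28 0.23] F [ 0.1 -0.5 -1. ] tcp [ 0.5028 -0.027   0.1265] yang -25.43 q6 10.7 w 0.159
```

>>> {"method": "send_rows", "body": {"delta_pos": [[0,0,0.02],[0,0,0.02],[0,0,0.02]], "turn": [4,4,4], "jaw": [1,1,1]}}

```text
time_s: 28.98
tcp_pos: [0.5026, -0.0269, 0.1263]
tcp_rot: [[0.49, 0.872, 0.011], [0.872, -0.489, -0.024], [-0.016, 0.021, -1.0]]
wrist_force: [-1.2, 0.9, 0.4]
grip_width: 0.156
```

```bash
python3 tq.py 2
```

```text
t 29.03 Tz 0.215 [0.208 0.223] e6 [0.282 0.233] F [-1.1  0.2  0.6] tcp [ 0.5026 -0.0269  0.1263] yang -29.31 q6 14.5 w 0.158
```

>>> {"method": "send_rows", "body": {"delta_pos": [[0,0,0.02],[0,0,0.02],[0,0,0.02]], "turn": [4,4,4], "jaw": [1,1,1]}}

```text
time_s: 29.28
tcp_pos: [0.5024, -0.0268, 0.1262]
tcp_rot: [[0.547, 0.837, 0.011], [0.837, -0.547, -0.024], [-0.014, 0.022, -1.0]]
wrist_force: [-1.9, 1.5, 0.9]
grip_width: 0.161
```

```bash
python3 tq.py 2
```

```text
t 29.33 Tz 0.227 [0.254 0.201] e6 [0.286 0.237] F [-2.4  1.1  1.9] tcp [ 0.5024 -0.0268  0.1262] yang -33.19 q6 18.4 w 0.158
```

>>> {"method": "send_rows", "body": {"delta_pos": [[0,0,0.02],[0,0,0.02],[0,0,0.02]], "turn": [4,4,4], "jaw": [1,1,1]}}

```text
time_s: 29.58
tcp_pos: [0.5023, -0.0267, 0.126]
tcp_rot: [[0.603, 0.798, 0.01], [0.798, -0.602, -0.024], [-0.013, 0.022, -1.0]]
wrist_force: [-3.2, 1.4, 3.0]
grip_width: 0.158
```

```bash
python3 tq.py 2
```

```text
t 29.63 Tz 0.214 [0.198 0.23 ] e6 [0.29  0.241] F [-3.6  1.4  2.8] tcp [ 0.5023 -0.0267  0.126 ] yang -37.06 q6 22.3 w 0.16
```

>>> {"method": "send_rows", "body": {"delta_pos": [[0,0,0.02],[0,0,0.02],[0,0,0.02]], "turn": [3,3,3], "jaw": [1,1,1]}}

```text
time_s: 29.88
tcp_pos: [0.5022, -0.0266, 0.1259]
tcp_rot: [[0.642, 0.767, 0.01], [0.767, -0.642, -0.023], [-0.012, 0.022, -1.0]]
wrist_force: [-3.8, 1.8, 4.7]
grip_width: 0.153
```

```bash
python3 tq.py 2
```

```text
t 29.93 Tz 0.259 [0.24  0.278] e6 [0.31  0.274] F [-3.2  2.3  3.1] tcp [ 0.5022 -0.0266  0.1258] yang -39.95 q6 25.2 w 0.158
```

Similar onset to red (e6 0.274). Small steps now.

>>> {"method": "send_rows", "body": {"delta_pos": [[0,0,0.01],[0,0,0.01],[0,0,0.01]], "turn": [3,3,3], "jaw": [1,1,1]}}

```text
time_s: 30.18
tcp_pos: [0.5021, -0.0266, 0.1258]
tcp_rot: [[0.68, 0.733, 0.009], [0.733, -0.68, -0.023], [-0.011, 0.023, -1.0]]
wrist_force: [-3.9, 2.1, 4.6]
grip_width: 0.16
```

```bash
python3 tq.py 2
```

```text
t 30.23 Tz 0.354 [0.359 0.349] e6 [0.415 0.379] F [-3.3  2.3  4.8] tcp [ 0.5021 -0.0266  0.1258] yang -42.84 q6 28.1 w 0.159
```

>>> {"method": "send_rows", "body": {"delta_pos": [[0,0,0.0],[0,0,0.0],[0,0,0.0]], "turn": [2,2,2], "jaw": [1,1,1]}}

```text
time_s: 30.48
tcp_pos: [0.502, -0.0265, 0.1258]
tcp_rot: [[0.704, 0.71, 0.009], [0.71, -0.704, -0.023], [-0.01, 0.023, -1.0]]
wrist_force: [-3.6, 2.2, 4.6]
grip_width: 0.15
```

```bash
python3 tq.py 2
```

```text
t 30.53 Tz 0.437 [0.412 0.462] e6 [0.469 0.446] F [-2.4  1.6  4.1] tcp [ 0.502  -0.0265  0.1258] yang -44.76 q6 30.0 w 0.161
```

>>> {"method": "send_rows", "body": {"delta_pos": [[0,0,0.0],[0,0,0.0],[0,0,0.0]], "turn": [1,1,1], "jaw": [1,1,1]}}

```text
time_s: 30.78
tcp_pos: [0.502, -0.0265, 0.1258]
tcp_rot: [[0.716, 0.698, 0.009], [0.698, -0.716, -0.023], [-0.01, 0.023, -1.0]]
wrist_force: [-3.4, 1.9, 4.1]
grip_width: 0.158
```

```bash
python3 tq.py 2
```

```text
t 30.83 Tz 0.477 [0.523 0.431] e6 [0.495 0.484] F [-3.6  2.5  5.1] tcp [ 0.502  -0.0265  0.1258] yang -45.73 q6 31.0 w 0.158
```

>>> {"method": "send_rows", "body": {"delta_pos": [[0,0,0],[0,0,0],[0,0,0],[0,0,-2],[0,0,-5],[0,0,-5],[0,0,-5]], "turn": [0,0,0,0,0,0,0], "jaw": [4,4,4,4,4,4,4]}}

```text
time_s: 31.42
tcp_pos: [0.5032, -0.0259, 0.1778]
tcp_rot: [[0.717, 0.697, 0.014], [0.697, -0.716, -0.025], [-0.007, 0.028, -1.0]]
wrist_force: [0.4, -0.5, -0.2]
grip_width: 0.469
```

```bash
python3 look.py w14
python3 - <<'E'
from plant import robot
from h import *
go(robot,[.6315,-.1030,.177],37.2)
E
```

```text
[ 0.5032 -0.0259  0.1778] -45.8 31.0 31.4167
red 1433 [0.6065 0.0015 0.1333] rect [606.6   1.1] [42.4 13.1] 73.6 ang 73.3 [ 3.5 12. ]
yellow 1288 [ 0.5055 -0.022   0.1332] rect [504.6 -23.2] [43.4 13.8] 56.9 ang 57.2 [ 3.8 12.2]
blue 320 [ 0.5296 -0.1153  0.1324] rect [ 529.4 -125.1] [12.9 41.4] 10.4 ang 110.2 [ 3.  11.2]
green 751 [ 0.6298 -0.0991  0.1347] rect [ 631.  -101.4] [14.3 42. ] 37.1 ang 127.4 [ 3.8 11.9]
t 31.47 delta cm [ 3.87 14.58  0.25] turn -83.0 q6 now 31.0 tcp [ 0.5021 -0.0256  0.1762] yang -45.8 F [ 0.3  0.3 -1.6] T [0.033 0.031 0.008] w 0.467
```

>>> {"method": "send_rows", "body": {"delta_pos": [[1,3,0],[2,7,0],[3,11,0.1],[3.9,14.6,0.2],[3.9,14.6,0.2],[3.9,14.6,0.2],[3.9,14.6,0.2],[3.9,14.6,0.2],[3.9,14.6,0.2],[3.9,14.6,0.2],[3.9,14.6,0.2],[3.9,14.6,0.2]], "turn": [-7,-14,-21,-28,-35,-42,-49,-56,-63,-70,-77,-83], "jaw": [4,4,4,4,4,4,4,4,4,4,4,4]}}

```text
time_s: 32.47
tcp_pos: [0.6311, -0.1029, 0.1754]
tcp_rot: [[-0.609, 0.793, 0.008], [0.793, 0.609, -0.023], [-0.023, -0.007, -1.0]]
wrist_force: [0.1, 0.1, 0.4]
grip_width: 0.463
```

```bash
python3 look.py w15
python3 - <<'E'
from plant import robot
from h import *
go(robot,[.6315,-.1030,.1262],37.2)
E
```

```text
[ 0.6311 -0.1029  0.1754] 37.5 -56.1 32.4667
red 1566 [ 0.6064 -0.0012  0.1334] rect [ 6.071e+02 -2.000e-01] [42.  14.1] 73.8 ang 75.9 [ 3.6 11.8]
yellow 1098 [ 0.5038 -0.0277  0.1332] rect [504.5 -24.5] [42.4 14. ] 56.5 ang 49.7 [ 3.3 10.6]
blue 1108 [ 0.5295 -0.1249  0.1331] rect [ 529.4 -126.3] [13.2 43.9] 8.9 ang 99.1 [ 3.6 12.3]
green 1266 [ 0.6301 -0.1005  0.1348] rect [ 631.4 -102.1] [13.6 43.3] 36.9 ang 127.3 [ 3.8 12.1]
t 32.52 delta cm [0.08 0.06 4.92] turn 0.5 q6 now -56.3 tcp [ 0.6311 -0.1029  0.1754] yang 37.7 F [-0.3 -0.4  0.3] T [-0.03   0.053 -0.013] w 0.469
```

View pics/w15.png

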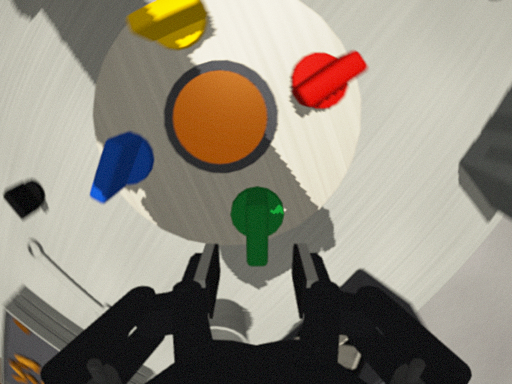

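>>> {"method": "send_rows", "body": {"delta_pos": [[0,0,2.5],[0,0,4.9],[0,0,4.9],[0,0,4.9],[0,0,4.9],[0,0,4.9],[0,0,4.9],[0,0,4.9],[0,0,4.9],[0,0,4.9],[0,0,4.9],[0,0,4.9]], "turn": [0.4,0.4,0.4,0.4,0.4,0.4,0.4,0.4,0.4,0.4,0.4,0.4], "jaw": [4,4,4,4,1,1,1,1,1,1,1,1]}}

```text
time_s: 33.52
tcp_pos: [0.6327, -0.1042, 0.1281]
tcp_rot: [[-0.606, 0.796, 0.012], [0.795, 0.606, -0.024], [-0.026, -0.005, -1.0]]
wrist_force: [0.6, 0.4, 6.7]
grip_width: 0.155
```

>>> {"method": "send_rows", "body": {"delta_pos": [[0,0,0.02],[0,0,0.04],[0,0,0.06],[0,0,0.08],[0,0,0.1],[0,0,0.12],[0,0,0.12]], "turn": [6,12,18,24,30,33,33], "jaw": [1,1,1,1,1,1,1]}}

```text
time_s: 34.1
tcp_pos: [0.6318, -0.1045, 0.1272]
tcp_rot: [[-0.074, 0.997, 0.009], [0.997, 0.074, -0.024], [-0.025, 0.007, -1.0]]
wrist_force: [-2.8, -1.0, 5.1]
grip_width: 0.157
```

```bash
python3 tq.py 3
```

```text
t 34.2 Tz 0.208 [0.24  0.24  0.143] e6 [0.576 0.306 0.231] F [-2.5 -0.4  5.3] tcp [ 0.6319 -0.1045  0.1271] yang 4.34 q6 -22.9 w 0.158
```

>>> {"method": "send_rows", "body": {"delta_pos": [[0,-0.04,0.03],[0,-0.04,0.03],[0,-0.04,0.03]], "turn": [4,5,5], "jaw": [1,1,1]}}

```text
time_s: 34.45
tcp_pos: [0.6315, -0.1045, 0.1271]
tcp_rot: [[0.011, 1.0, 0.009], [1.0, -0.01, -0.024], [-0.024, 0.009, -1.0]]
wrist_force: [0.8, -0.1, 2.8]
grip_width: 0.152
```

```bash
python3 tq.py 2
```

```text
t 34.5 Tz 0.19 [0.172 0.208] e6 [0.387 0.27 ] F [1.  0.1 3.4] tcp [ 0.6315 -0.1045  0.1271] yang -0.57 q6 -18.0 w 0.16
```

>>> {"method": "send_rows", "body": {"delta_pos": [[0,0,0.02],[0,0,0.02],[0,0,0.02]], "turn": [4,4,4], "jaw": [1,1,1]}}

```text
time_s: 34.75
tcp_pos: [0.6314, -0.1045, 0.1269]
tcp_rot: [[0.077, 0.997, 0.009], [0.997, -0.077, -0.024], [-0.024, 0.01, -1.0]]
wrist_force: [0.2, 0.4, 3.7]
grip_width: 0.155
```

```bash
python3 tq.py 2
```

```text
t 34.8 Tz 0.189 [0.212 0.167] e6 [0.274 0.223] F [0.  1.3 3. ] tcp [ 0.6314 -0.1045  0.1269] yang -4.45 q6 -14.1 w 0.154
```

>>> {"method": "send_rows", "body": {"delta_pos": [[0,0,0.02],[0,0,0.02],[0,0,0.02]], "turn": [4,4,4], "jaw": [1,1,1]}}

```text
time_s: 35.05
tcp_pos: [0.6313, -0.1045, 0.1268]
tcp_rot: [[0.145, 0.989, 0.008], [0.989, -0.145, -0.024], [-0.023, 0.012, -1.0]]
wrist_force: [-1.7, 1.1, 4.8]
grip_width: 0.155
```

```bash
python3 tq.py 2
```

```text
t 35.1 Tz 0.221 [0.196 0.247] e6 [0.274 0.225] F [-0.3  0.9  4.8] tcp [ 0.6314 -0.1045  0.1268] yang -8.32 q6 -10.2 w 0.158
```

>>> {"method": "send_rows", "body": {"delta_pos": [[0,0,0.02],[0,0,0.02],[0,0,0.02]], "turn": [4,4,4], "jaw": [1,1,1]}}

```text
time_s: 35.35
tcp_pos: [0.6312, -0.1045, 0.1266]
tcp_rot: [[0.211, 0.977, 0.008], [0.977, -0.211, -0.024], [-0.022, 0.013, -1.0]]
wrist_force: [0.3, -0.0, 4.6]
grip_width: 0.157
```

```bash
python3 tq.py 2
```

```text
t 35.4 Tz 0.199 [0.225 0.174] e6 [0.277 0.227] F [-0.7  0.5  2.8] tcp [ 0.6312 -0.1045  0.1266] yang -12.2 q6 -6.3 w 0.155
```

>>> {"method": "send_rows", "body": {"delta_pos": [[0,0,0.02],[0,0,0.02],[0,0,0.02]], "turn": [4,4,4], "jaw": [1,1,1]}}

```text
time_s: 35.65
tcp_pos: [0.6312, -0.1044, 0.1266]
tcp_rot: [[0.277, 0.961, 0.008], [0.961, -0.277, -0.024], [-0.021, 0.014, -1.0]]
wrist_force: [-1.6, 0.7, 5.5]
grip_width: 0.157
```

```bash
python3 tq.py 2
```

```text
t 35.7 Tz 0.373 [0.381 0.366] e6 [0.4   0.371] F [-1.1  1.   4.8] tcp [ 0.6312 -0.1044  0.1266] yang -16.07 q6 -2.4 w 0.158
```

>>> {"method": "send_rows", "body": {"delta_pos": [[0,0,0.02],[0,0,0.02],[0,0,0.02]], "turn": [3,3,3], "jaw": [1,1,1]}}

```text
time_s: 35.95
tcp_pos: [0.6311, -0.1044, 0.1265]
tcp_rot: [[0.324, 0.946, 0.007], [0.946, -0.324, -0.024], [-0.021, 0.015, -1.0]]
wrist_force: [-1.2, 1.1, 4.8]
grip_width: 0.158
```

```bash
python3 tq.py 2
```

```text
t 36.0 Tz 0.452 [0.47  0.434] e6 [0.493 0.471] F [-0.8  1.9  5.4] tcp [ 0.6311 -0.1044  0.1266] yang -18.92 q6 0.4 w 0.156
```

>>> {"method": "send_rows", "body": {"delta_pos": [[0,0,0],[0,0,0],[0,0,0],[0,0,-2],[0,0,-5],[0,0,-9],[0,0,-12],[0,0,-12],[0,0,-12]], "turn": [0,0,0,0,0,0,0,0,0], "jaw": [4,4,4,4,4,4,4,4,4]}}

```text
time_s: 36.75
tcp_pos: [0.6313, -0.1019, 0.249]
tcp_rot: [[0.324, 0.946, 0.012], [0.946, -0.324, -0.026], [-0.021, 0.019, -1.0]]
wrist_force: [-0.5, -1.0, 0.8]
grip_width: 0.464
```

```bash
python3 look.py w16
python3 - <<'E'
from plant import camera
from h import *
for n in ["scene","top"]:
    c=camera(n); cv2.imwrite(f"pics/{n}1.png",cv2.cvtColor(c["image"],cv2.COLOR_RGB2BGR)); print(n); bars(cloud(c),c)
E
```

```text
[ 0.6313 -0.1019  0.249 ] -18.9 0.4 36.75
red 808 [6.081e-01 3.000e-04 1.332e-01] rect [6.076e+02 5.000e-01] [42.2 14.2] 73.8 ang 73.7 [ 3.8 11.9]
yellow 558 [ 0.5058 -0.0235  0.133 ] rect [505.  -23.4] [42.7 14.1] 57.3 ang 57.1 [ 3.8 12.2]
blue 480 [ 0.5301 -0.1249  0.133 ] rect [ 529.8 -125.5] [12.9 41.7] 8.5 ang 99.0 [ 3.5 12. ]
green 698 [ 0.6322 -0.1003  0.1332] rect [ 632.  -101.6] [42.1 13.8] 84.1 ang 83.6 [ 3.8 11.8]
scene
red 77 [0.6127 0.0011 0.1336] rect [612.2   0.7] [41.3 13.5] 73.8 ang 74.5 [ 3.8 11.9]
yellow 18 [ 0.5171 -0.0112  0.133 ] rect [516.6 -11.5] [10.7 11. ] 52.2 ang 132.4 [3.2 3.6]
blue 71 [ 0.5344 -0.1277  0.1333] rect [ 533.5 -127.6] [14.2 41.4] 8.1 ang 98.9 [ 3.3 12. ]
green 81 [ 0.637  -0.1034  0.1334] rect [ 637.  -102.6] [38.9 13. ] 80.5 ang 83.3 [ 3.4 11.2]
top
red 11 [0.6131 0.0134 0.1332] rect [613.3  13.4] [9.7 9.3] 67.0 ang 101.8 [3.2 3.5]
yellow few
blue 33 [ 0.5319 -0.1331  0.1346] rect [ 531.5 -133.7] [26.  11.4] 87.7 ang 95.9 [3.2 8.2]
green few
```

View pics/w16.png

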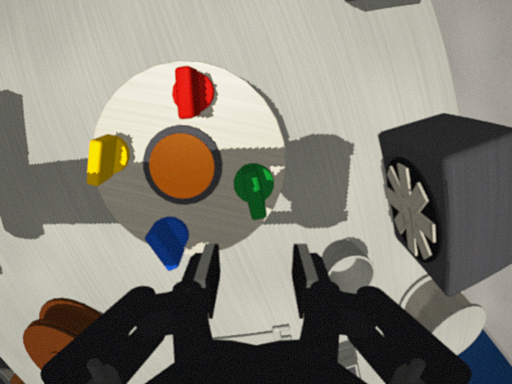

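View pics/scene1.png

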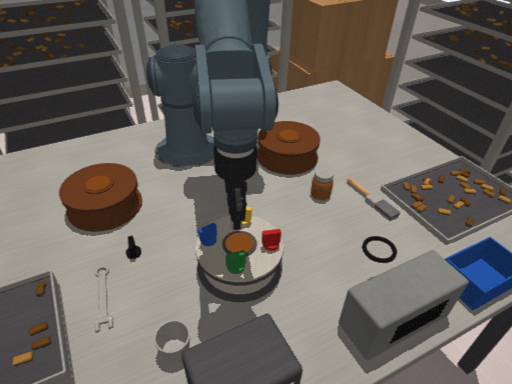

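```bash
python3 -c "
from plant import robot
print(robot.hand_in(), robot.sense()['time_s'])"
```

```text
the job is handed in; nothing more can be done
the job is handed in; nothing more can be done
```

I tightened all four knobs in two passes, each in the order red, blue, yellow, green, and handed the job in at about 37 s of the 72 s allowed. The hand-in gives no verdict, so what follows is from my own measurements.

| Knob | First pass, bar turn measured afterwards | Second pass, torque at stop (N m) | Total bar turn |
|---|---|---|---|
| Red | about 55° | about 0.48 | about 101° |
| Blue | about 58° | about 0.47 | about 95° |
| Yellow | about 57° | about 0.48 | about 108° |
| Green | about 57° | about 0.45 to 0.47 | about 101° |

- **Stops:** on every knob the torque held near 0.2 to 0.25 N m, then climbed clearly. I stopped below 0.5 N m; the studs tear at 0.65 N m.
- **Heights:** on the last wrist picture all four bar tops read 133.0 to 133.2 mm, where at the start they read 136.6 to 137.1 mm. The absolute level reads about 1 mm below the 134 mm expected at the stop. I put that down to the stated 2 mm camera calibration and relied on the match between knobs and the felt torque.
- **Bystanders and arm:** in the last scene picture the loose things look to be where they started (judged by eye). The gripper was open and clear, about 110 mm above the knobs.
- **Incomplete check:** the last fixed-camera pictures were partly blocked by the arm. From the top camera only blue was partly measurable, and from the scene camera yellow was mostly hidden. The final check therefore rests mainly on the wrist camera.

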